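# Hang the breakfast board on the utensil stand

### The arm

A 6-joint arm with a two-finger parallel gripper is mounted at the origin on the work surface. World frame = base frame: x ahead of the robot, y to its left, z up, the work surface at z = 0. Lengths are in m, angles in rad, forces in N, time in s.
With the tool pointing down it reaches from about 0.35 to 0.875 m from the base axis. Payload 4.2 kg.
Tool frame: the origin (TCP) lies at the very end of the fingers, on their centre line; the grasp point (between the pads) lies 19 mm behind it; z points along the fingers, y is the line along which they close (so a half turn about z gives the same grasp; the last joint's range is limited). The gripper opens to 87 mm and grips with 3 to 60 N. Pads are 19 mm wide; open, the fingers measure 117 mm over their backs; the gripper's body (75 mm by 190 mm) begins 51 mm behind the grasp point.
Start: joints at [1.447, 0.385, 0.008, 0, -1.194, -0.259], TCP at [0.233, 0.58, 0.223] pointing down, gripper open.
Joint ranges: [-3.14, 3.14], [-1.21, 2.06], [-1.07, 1.41], [-3.16, 2.05], [-2.99, -0.16], [-3.1, 3.1]. Speed limits (rad/s): [2.79, 2.79, 3.14, 3.14, 3.14, 3.14].

### API

Orientations are given as a unit quaternion [w, x, y, z].
In Python, from rig import env gives the robot as it stands. The module is installed in compiled form; this text tells all that it offers.
- The arm moves only by the tool move_arm, never from a script. Its argument "targets" is a list of rows, each an object of numbers: "tx", "ty", "tz": the shift along the tool's x, y, z in mm; "twist": the turn about the tool's z in rad; "hand": the finger opening in mm, from 0 to 87. In form: [{"tx": .., "ty": .., "tz": .., "twist": .., "hand": ..}, ...]. A call has 1 to 20 rows; each row is the pose to reach, as a shift and turn from the pose commanded when the call began, along the tool's axes at that moment; what a row does not reach only later rows make up. A row lasts 1/8 s, in which the tool goes at most 62.5 mm and 10.7 degrees, less where a joint would pass 70% of its speed; a pose out of reach is approached as far as the arm can. A call with a gripper value outside its range is refused whole. The fingers move at their own pace and stop on an object; "grip_force" is the grip in N (left out, the last holds). Time passes only in rows, so rows that repeat a pose let the fingers close. It gives the time, the measured TCP pose, the force, the opening and the grip force at its end, in the units of the state.
- env.sense(): the state, without advancing time (a new reading comes with each control period).
- env.capture(name): name is "side" or "top" or "wrist"; returns a dict with "color" (420x560x3 uint8, red, green, blue), "fx", "fy", "cx", "cy" (pixels), "dist" ([k1, k2, p1, p2, k3] as OpenCV has them; the pictures are not rectified), "view" (4x4, takes a point from world to camera coordinates). Camera axes: x right, y up, looking along -z (the intrinsics and any distortion apply to the point x, -y, -z); pixel columns grow to the right and rows downward; lengths in m; the calibration is good to about 2 mm. A picture is of the moment at which its call begins. There is no depth.
- env.hand_in(): hands the job in; it is judged then, once.
Trained networks look in a picture, given as the dict that the camera call returned (one of the last four; its "shot" number tells which), for a name from the list of things; names that differ only in an ending like _2 or _b are one class to them, and where a whole thing is asked for, a point or a joint stands for the part that bears it (a point fixed in the world has none). Each returns a list of dicts, best first, with "score" (0 to 1); they miss things now and then, are a little off and sometimes report something else, mostly with a low value. They report only what shows in the picture. A call takes as long as a camera call.
- env.find_in(picture, name): "pixel" ([row, column] in pixels, amid what is visible of it).
- env.spot_point(picture, name): "pixel" ([row, column] in pixels: a listed point, or the origin of a listed thing).
The state is a dict: "t": time; "joints": joint angles; "qvel": joint speeds; "joint_torque": joint torques, N m; "tool_pos": TCP position; "ee_rot": TCP orientation; "ft_force": force on the tool from outside, world axes, zero at the start; "moment": the same for the moment, N m; "opening": finger opening in m; "finger_force": force on a finger pad.
Only numpy, scipy, OpenCV 4.12 (cv2) and the standard library are available. Lean on these libraries where they do the work, as an engineer would, in place of code of your own. Each camera call takes 0.05 s, during which the arm holds its last target. There are 200 camera calls.

### The job

Hang the wooden breakfast board by its hole on the free front hook of the utensil stand. It is too wide and too thin to pick up where it lies, so slide it flat over the open right-hand end of the counter until about a third of its width overhangs along a long side, pinch it there, stand it on a long edge leaning against the red loaf bin and let go; then take it again so that the hole can go up, and hang it well onto the hook, left hanging at rest. Do not let the board fall off the counter, and leave the jam jar, grater, sugar bowl and plate where they are.

Things in the scene. Friction and masses are not known exactly. Their poses are not given: they have to be found in the camera images.
- board_center (a point): centre (half-way up) of the loose breakfast board: plain beech, a flat rectangle 230 mm long (its x axis), 140 mm wide (y axis), 10 mm thick (z axis), about 0.2 kg. At the start it lies flat on the counter, hole end towards the robot, its x axis within 25 degrees of world x
- counter_end (a point): a point on the top edge of the counter's open end, on the robot's right. The counter is brown laminate, top at height 0, 38 mm thick; here it ends in a free straight edge along world x, at y = -0.30, with open air beyond. The edge does not move
- board_hole (a point): centre of the board's round hanging hole, 24 mm across, right through the 10 mm thickness along the board's z axis; on the board's middle line, at x = -93 mm from the board's centre, so 22 mm from the hole end
- board_side_a (a point): middle of the board's long side at y = +70 mm from its centre, half-way up the thickness (at the start this side is on the robot's left)
- board_side_b (a point): middle of the board's long side at y = -70 mm from its centre, half-way up the thickness (at the start this side is on the robot's right, nearer the open end of the counter)
- loaf_bin_side (a point): foot of the red plastic loaf bin's long side that faces the robot: middle of its length, at counter height. The bin (fixed) is 300 mm long along this point's x axis, 140 mm high with lid shut, and lies on the +y side of this point, 180 mm deep. The side is flat and upright, x from -150 to +150 mm, corners rounded by 12 mm. The lid's lever catch is on the +x end, towards the robot's right
- hook_seat (a point): seat of the free front hook of the fixed utensil stand: middle of the hook's level part, on the centre line of its 5.6 mm steel wire, 285 mm above the counter. The hook points along this point's -x: level from the post (at x = +25 mm, 14 mm thick, topped by a ball 22 mm across reaching 27 mm above the hook) to x = -15 mm, then it rises to the tip. z is up
- hook_tip (a point): tip of that hook, 41 mm in front of the seat and 15 mm higher. The stand's round foot is 116 mm across and 14 mm high, centred under the post; a wooden spatula, fixed to the stand, hangs on the post's far side
- jar_center (a point): centre of the loose jam jar, glass with a steel screw lid, 72 mm across, 115 mm high: leave alone
- grater_center (a point): middle of the loose steel box grater, 106 x 84 mm and 232 mm high with its bow handle: leave alone; this point is 110 mm above the counter
- sugar_bowl_center (a point): centre of the loose white ceramic sugar bowl with its lid on, 84 mm across, 81 mm high, near the counter's right-hand end beyond the loaf bin: leave alone
- plate: loose white ceramic plate, 180 mm across, 20 mm high, origin at the centre of its underside: leave alone

How it is judged:
On the way, in this order (a step that is already met when the one before it is completed fails the run):
1. the board lies flat and one long side overhangs the open end of the counter by at least 25 mm (world y of any of board_side_a, board_side_b below -0.325 m and angle between board_center's own z axis and vertical below 0.15 rad and height (world z) of board_center between -0.01 and 0.02 m), for 0.1 s.
2. the board stands on a long edge on the counter (within 15 degrees of level), leaning on the loaf bin, let go ((angle between board_center's own y axis and vertical below 0.75 rad or angle between board_center's own y axis and vertical above 2.39 rad) and angle between board_center's own x axis and vertical between 1.31 and 1.83 rad and height (world z) of board_center between 0.045 and 0.085 m and contact force between board and loaf_bin above 0.02 N and contact force between board and the fingers below 0.02 N), for 0.3 s.
At the end, for the whole second after the job is handed in: the hook passes through the board's hole (hole centre within 36 mm of the hook's seat and not below 265 mm), the board hangs upright with the hole end up within 17 degrees of plumb, carried by the hook, at rest (under 0.05 m/s) (distance between board_hole and hook_seat below 0.036 m and height (world z) of board_hole above 0.265 m and angle between board_center's own x axis and vertical above 2.84 rad and angle between board_hole's own z axis and vertical above 1.2 rad and contact force between board and hook_stand above 0.3 N and linear speed of board below 0.05 m/s and angular speed of board below 0.4 rad/s); the robot touches nothing.
It fails at once if the jam jar is shifted by more than 3 cm (distance of jar_center from where it was at the start of the episode above 0.03 m).
It fails at once if the grater is shifted by more than 3 cm (distance of grater_center from where it was at the start of the episode above 0.03 m).
It fails at once if the plate is shifted by more than 3 cm (distance of plate from where it was at the start of the episode above 0.03 m).
It fails at once if the sugar bowl is shifted by more than 3 cm (distance of sugar_bowl_center from where it was at the start of the episode above 0.03 m).
It fails at once if the board falls off the counter (height (world z) of board_center below -0.08 m).
It also fails if it takes over 72 s, if anything falls off the work surface, if the arm or the gripper's body presses on something with over 40 N, if the wrist force passes 120 N, or if a joint passes its speed limit or range.

## Working session

There is one attempt and no reset: what is moved stays moved. The work goes in short steps, Python scripts to look and compute and a tool call to move; the robot and the scene stay as the last step left them, time stands still between calls to the robot, and variables do not carry over. Pictures are saved under pics/ and viewed, at most 10 in all, crops included, and the job is handed in when it is done.

Besides the shell and the picture viewer there is one more tool, called after "Call:" as a command line: name --argument value ..., lists and objects as JSON in quotes. move_arm: Moves the arm, as the interface text tells. Its arguments: {"type":"object","properties":{"targets":{"type":"array"},"grip_force":{"type":"number"}},"required":["targets"]}

```bash
mkdir -p pics; cat > h.py <<'E'
import numpy as np, cv2
from scipy.spatial.transform import Rotation as R
from rig import env
def K(c): return np.array([[c['fx'],0,c['cx']],[0,c['fy'],c['cy']],[0,0,1.]])
F=np.diag([1,-1,-1.])
def ray(c,px):
    p=cv2.undistortPoints(np.array([[[px[1],px[0]]]],float),K(c),np.array(c['dist'],float))[0,0]
    V=np.array(c['view']); Rw=V[:3,:3]; o=-Rw.T@V[:3,3]
    d=Rw.T@(F@np.array([p[0],p[1],1.])); return o,d/np.linalg.norm(d)
def atz(c,px,z):
    o,d=ray(c,px); return o+d*(z-o[2])/d[2]
def tri(obs):
    A=np.zeros((3,3));b=np.zeros(3)
    for c,px in obs:
        o,d=ray(c,px);P=np.eye(3)-np.outer(d,d);A+=P;b+=P@o
    x=np.linalg.solve(A,b)
    e=[np.linalg.norm((np.eye(3)-np.outer(ray(c,p)[1],ray(c,p)[1]))@(x-ray(c,p)[0])) for c,p in obs]
    return x,max(e)
def proj(c,X):
    V=np.array(c['view']); q=F@(V[:3,:3]@np.asarray(X,float)+V[:3,3])
    p=cv2.projectPoints(q.reshape(1,1,3),np.zeros(3),np.zeros(3),K(c),np.array(c['dist'],float))[0][0,0]
    return p[::-1]
def save(c,n): cv2.imwrite('pics/'+n+'.png',cv2.cvtColor(c['color'],cv2.COLOR_RGB2BGR))
def quat(s):
    q=s['ee_rot']; return R.from_quat([q[1],q[2],q[3],q[0]])
def st():
    s=env.sense(); print('t',round(s['t'],2),'tcp',np.round(s['tool_pos'],4),'R',np.round(quat(s).as_matrix(),3).tolist(),'j',np.round(s['joints'],2),'F',np.round(s['ft_force'],1),'op',round(s['opening'],4)); return s
def totool(vec,s=None):
    s=s or env.sense(); return quat(s).inv().apply(vec)*1000
E
cat > a.py <<'E'
from h import *
st()
cs={n:env.capture(n) for n in('side','top')}
for n in cs: save(cs[n],n+'0')
w=env.capture('wrist');save(w,'wrist0')
for k in ['board_center','board_hole','board_side_a','board_side_b','counter_end','loaf_bin_side','hook_seat','hook_tip','jar_center','grater_center','sugar_bowl_center','plate']:
    obs=[];r=[]
    for n,c in cs.items():
        f=env.spot_point(c,k)
        if f: obs.append((c,f[0]['pixel'])); r.append((n,np.round(f[0]['pixel']).tolist(),round(f[0]['score'],2)))
    print(k,r,*( [np.round(v,4) for v in tri(obs)] if len(obs)>1 else []))
im=np.hstack([cs['side']['color'],cs['top']['color']])
E
python3 a.py
```

```text
t 0.0 tcp [0.2332 0.5792 0.2215] R [[0.928, -0.374, -0.001], [-0.374, -0.928, -0.002], [0.0, 0.002, -1.0]] j [ 1.45  0.39  0.01 -0.   -1.19 -0.26] F [-0.2 -1.1  0.7] op 0.0868
board_center [('side', [318.0, 261.0], 0.84), ('top', [247.0, 360.0], 0.61)] [ 0.4628 -0.1446  0.0131] 0.0015
board_hole [('side', [324.0, 225.0], 0.87), ('top', [278.0, 364.0], 0.93)] [ 0.3763 -0.1576  0.013 ] 0.0006
board_side_a [('side', [342.0, 267.0], 0.88), ('top', [243.0, 387.0], 0.93)] [ 0.4727 -0.219   0.0071] 0.0008
board_side_b [('side', [342.0, 267.0], 0.88), ('top', [243.0, 387.0], 0.93)] [ 0.4727 -0.219   0.0071] 0.0008
counter_end [('side', [367.0, 282.0], 0.97), ('top', [234.0, 414.0], 0.59)] [ 0.4991 -0.2914  0.0063] 0.001
loaf_bin_side [('side', [272.0, 332.0], 0.68), ('top', [167.0, 307.0], 0.64)] [0.6733 0.0024 0.0167] 0.0001
hook_seat [('side', [139.0, 274.0], 0.76), ('top', [208.0, 171.0], 0.82)] [0.5396 0.2856 0.2919] 0.0011
hook_tip [('side', [135.0, 261.0], 0.6), ('top', [230.0, 175.0], 0.76)] [0.4976 0.2681 0.3142] 0.0003
jar_center [('side', [201.0, 335.0], 0.69), ('top', [139.0, 202.0], 0.7)] [0.7352 0.2795 0.0671] 0.0014
grater_center [('side', [172.0, 236.0], 0.84), ('top', [259.0, 139.0], 0.71)] [0.4228 0.4166 0.1124] 0.0016
sugar_bowl_center [('side', [331.0, 388.0], 0.56), ('top', [138.0, 398.0], 0.96)] [ 0.7567 -0.2398  0.0357] 0.0005
plate [('side', [228.0, 202.0], 0.78), ('top', [296.0, 205.0], 0.69)] [ 0.3089  0.276  -0.0091] 0.0035
```

View pics/side0.png

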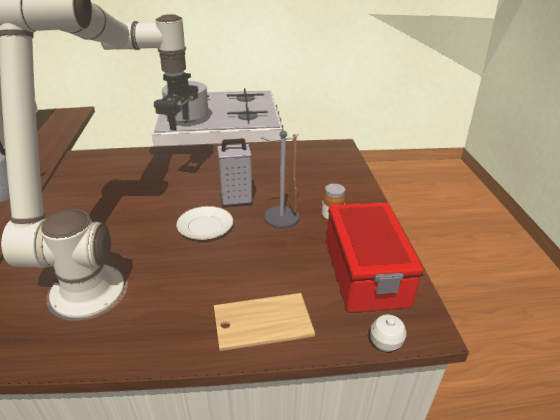

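View pics/top0.png

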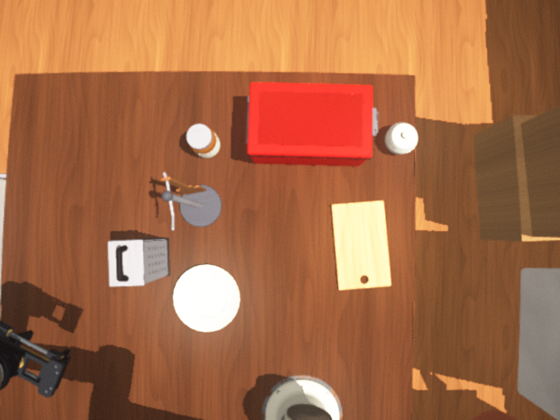

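The scene matches the estimates: the board lies at about (0.46, -0.145), the stand is left of centre, and the bin is ahead. The moves only offer a turn about the tool's own z, so I'll check how the arm behaves at the edge of its reach, in free space on the left.

Call:
move_arm --targets '[{"tx": 0,"ty": 0,"tz": -150},{"tx": 0,"ty": 0,"tz": -200},{"tx": -220,"ty": -550,"tz": -250},{"tx": -220,"ty": -550,"tz": -250},{"tx": -220,"ty": -550,"tz": -250},{"tx": -220,"ty": -550,"tz": -250},{"tx": -220,"ty": -550,"tz": -250},{"tx": -220,"ty": -550,"tz": -250},{"tx": -220,"ty": -550,"tz": -250},{"tx": -220,"ty": -550,"tz": -250},{"tx": -220,"ty": -550,"tz": -250},{"tx": -220,"ty": -550,"tz": -250}]'

```text
invalid input
```

```bash
python3 -c "
from h import *
st()"
```

```text
t 1.35 tcp [0.2334 0.5797 0.2225] R [[0.928, -0.373, -0.0], [-0.373, -0.928, -0.0], [-0.0, 0.0, -1.0]] j [ 1.45  0.38  0.01 -0.   -1.19 -0.26] F [-0.3  0.1  0.7] op 0.0868
```

Call:
move_arm --targets '[{"tx": 0,"ty": 0,"tz": -100,"twist": 0,"hand": 87},{"tx": 0,"ty": 0,"tz": -150,"twist": 0,"hand": 87},{"tx": -220,"ty": -550,"tz": -250,"twist": 0,"hand": 87},{"tx": -220,"ty": -550,"tz": -250,"twist": 0,"hand": 87},{"tx": -220,"ty": -550,"tz": -250,"twist": 0,"hand": 87},{"tx": -220,"ty": -550,"tz": -250,"twist": 0,"hand": 87},{"tx": -220,"ty": -550,"tz": -250,"twist": 0,"hand": 87},{"tx": -220,"ty": -550,"tz": -250,"twist": 0,"hand": 87},{"tx": -220,"ty": -550,"tz": -250,"twist": 0,"hand": 87},{"tx": -220,"ty": -550,"tz": -250,"twist": 0,"hand": 87},{"tx": -220,"ty": -550,"tz": -250,"twist": 0,"hand": 87},{"tx": -220,"ty": -550,"tz": -250,"twist": 0,"hand": 87}]'

```text
t: 2.85
tool_pos: [0.1903, 0.866, 0.337]
ee_rot: [-0.024, 0.981, -0.19, 0.002]
ft_force: [-0.1, -0.1, 0.3]
opening: 0.0871
finger_force: 0.0
```

```bash
python3 -c "
from h import *
st()"
```

```text
t 2.85 tcp [0.1903 0.866  0.337 ] R [[0.928, -0.373, 0.013], [-0.373, -0.926, 0.046], [-0.006, -0.048, -0.999]] j [ 1.54  0.99  1.41  0.01 -1.94 -0.35] F [-0.1 -0.1  0.3] op 0.0871
```

Call:
move_arm --targets '[{"tx": -60,"ty": -400,"tz": -100,"twist": 0,"hand": 87},{"tx": -60,"ty": -400,"tz": -100,"twist": 0,"hand": 87},{"tx": -60,"ty": -400,"tz": -100,"twist": 0,"hand": 87},{"tx": -60,"ty": -400,"tz": -100,"twist": 0,"hand": 87}]'

```text
t: 3.35
tool_pos: [0.2003, 0.8952, 0.3063]
ee_rot: [-0.046, 0.981, -0.19, 0.004]
ft_force: [0.1, 0.5, 0.7]
opening: 0.087
finger_force: 0.0
```

```bash
python3 -c "
from h import *
st()"
```

```text
t 3.35 tcp [0.2003 0.8952 0.3063] R [[0.928, -0.373, 0.025], [-0.373, -0.923, 0.089], [-0.01, -0.092, -0.996]] j [ 1.53  1.03  1.41  0.02 -1.86 -0.34] F [0.1 0.5 0.7] op 0.087
```

Call:
move_arm --targets '[{"tx": -60,"ty": -400,"tz": -100,"twist": 0,"hand": 87}]'

```text
t: 3.48
tool_pos: [0.2041, 0.9089, 0.3039]
ee_rot: [-0.066, 0.98, -0.19, 0.006]
ft_force: [-0.3, 0.6, -0.6]
opening: 0.0874
finger_force: 0.0
```

Call:
move_arm --targets '[{"tx": -60,"ty": -400,"tz": 0,"twist": 0,"hand": 87}]'

```text
t: 3.6
tool_pos: [0.2091, 0.9269, 0.2929]
ee_rot: [-0.086, 0.978, -0.19, 0.007]
ft_force: [-0.5, -0.2, 0.5]
opening: 0.0872
finger_force: 0.0
```

Call:
move_arm --targets '[{"tx": 0,"ty": 0,"tz": -300,"twist": 0,"hand": 87}]'

```text
t: 3.72
tool_pos: [0.2021, 0.9047, 0.3272]
ee_rot: [-0.078, 0.979, -0.189, 0.008]
ft_force: [-0.3, 1.0, -2.0]
opening: 0.087
finger_force: 0.0
```

Call:
move_arm --targets '[{"tx": 0,"ty": 0,"tz": -300,"twist": 0,"hand": 87},{"tx": 0,"ty": 0,"tz": -300,"twist": 0,"hand": 87}]'

```text
t: 3.98
tool_pos: [0.1897, 0.8486, 0.445]
ee_rot: [-0.101, 0.977, -0.19, 0.009]
ft_force: [-0.8, 0.8, 0.3]
opening: 0.0874
finger_force: 0.0
```

```bash
python3 -c "
from h import *
st()"
```

```text
t 3.98 tcp [0.1897 0.8486 0.445 ] R [[0.928, -0.368, 0.056], [-0.372, -0.908, 0.194], [-0.021, -0.2, -0.979]] j [ 1.55  0.87  1.41  0.06 -1.91 -0.34] F [-0.8  0.8  0.3] op 0.0874
```

Call:
move_arm --targets '[{"tx": 560,"ty": 695,"tz": -154,"twist": 1.04,"hand": 87},{"tx": 560,"ty": 695,"tz": -154,"twist": 1.04,"hand": 87},{"tx": 560,"ty": 695,"tz": -154,"twist": 1.04,"hand": 87},{"tx": 560,"ty": 695,"tz": -154,"twist": 1.04,"hand": 87},{"tx": 560,"ty": 695,"tz": -154,"twist": 1.04,"hand": 87},{"tx": 560,"ty": 695,"tz": -154,"twist": 1.04,"hand": 87},{"tx": 560,"ty": 695,"tz": -154,"twist": 1.04,"hand": 87},{"tx": 560,"ty": 695,"tz": -154,"twist": 1.04,"hand": 87},{"tx": 560,"ty": 695,"tz": -154,"twist": 1.04,"hand": 87},{"tx": 560,"ty": 695,"tz": -154,"twist": 1.04,"hand": 87},{"tx": 560,"ty": 695,"tz": -154,"twist": 1.04,"hand": 87},{"tx": 560,"ty": 695,"tz": -154,"twist": 1.04,"hand": 87},{"tx": 560,"ty": 695,"tz": -154,"twist": 1.04,"hand": 87},{"tx": 560,"ty": 695,"tz": -154,"twist": 1.04,"hand": 87},{"tx": 560,"ty": 695,"tz": -154,"twist": 1.04,"hand": 87},{"tx": 560,"ty": 695,"tz": -154,"twist": 1.04,"hand": 87},{"tx": 560,"ty": 695,"tz": -154,"twist": 1.04,"hand": 87}]'

```text
t: 6.1
tool_pos: [0.4452, -0.0197, 0.4441]
ee_rot: [-0.092, 0.753, -0.65, -0.042]
ft_force: [-0.2, -0.0, -0.3]
opening: 0.0869
finger_force: 0.0
```

```bash
python3 -c "
from h import *
s=st()
w=env.capture('wrist');save(w,'w1')
obs=[]
for k in ['board_center','board_hole','board_side_a']:
    f=env.spot_point(w,k); print(k,[(np.round(x['pixel']).tolist(),round(x['score'],2),np.round(atz(w,x['pixel'],.01 if k!='board_side_a' else .005),4)) for x in f[:2]])
for T in [(.445,-.02,.2)]: print(totool(np.array(T)-s['tool_pos'],s))
"
```

```text
t 6.1 tcp [ 0.4452 -0.0197  0.4441] R [[0.151, -0.987, 0.056], [-0.971, -0.138, 0.193], [-0.183, -0.084, -0.98]] j [ 0.19 -0.03  0.08 -0.18 -1.59 -0.05] F [-0.2 -0.  -0.3] op 0.0869
board_center [([41.0, 294.0], 0.71, array([ 0.4693, -0.1494,  0.01  ]))]
board_hole [([44.0, 350.0], 0.86, array([ 0.3774, -0.1582,  0.01  ]))]
board_side_a [([87.0, 296.0], 0.84, array([ 0.454 , -0.0798,  0.005 ]))]
[ 44.87237258  20.60899568 239.00664649]
```

Call:
move_arm --targets '[{"tx": 88,"ty": 20,"tz": 397,"twist": 0,"hand": 40},{"tx": 88,"ty": 20,"tz": 397,"twist": 0,"hand": 40},{"tx": 88,"ty": 20,"tz": 397,"twist": 0,"hand": 40},{"tx": 88,"ty": 20,"tz": 397,"twist": 0,"hand": 40},{"tx": 88,"ty": 20,"tz": 397,"twist": 0,"hand": 40},{"tx": 88,"ty": 20,"tz": 397,"twist": 0,"hand": 40},{"tx": 88,"ty": 20,"tz": 397,"twist": 0,"hand": 40},{"tx": 90,"ty": 21,"tz": 412,"twist": 0,"hand": 40},{"tx": 92,"ty": 22,"tz": 427,"twist": 0,"hand": 40},{"tx": 92,"ty": 22,"tz": 427,"twist": 0,"hand": 40}]'

```text
t: 7.55
tool_pos: [0.4611, -0.029, 0.0068]
ee_rot: [-0.091, 0.754, -0.649, -0.042]
ft_force: [-0.3, -0.1, 0.8]
opening: 0.0399
finger_force: 0.0
```

```bash
python3 -c "
from h import *
s=st()
for T in [(.462,-.06,.0065),(.462,-.195,.0065)]: print(totool(np.array(T)-s['tool_pos'],s))
"
```

```text
t 7.55 tcp [ 0.4611 -0.029   0.0068] R [[0.153, -0.987, 0.055], [-0.971, -0.14, 0.193], [-0.183, -0.083, -0.98]] j [ 0.14  0.4  -0.54 -0.34 -0.57  0.29] F [-0.3 -0.1  0.8] op 0.0399
[30.28336146  3.52793464 -5.59259994]
[161.39014325  22.4430716  -31.63543699]
```

Call:
move_arm --targets '[{"tx": 25,"ty": 3.5,"tz": -5,"twist": 0,"hand": 40},{"tx": 36,"ty": 5,"tz": -7,"twist": 0,"hand": 40},{"tx": 48,"ty": 6.7,"tz": -9.4,"twist": 0,"hand": 40},{"tx": 60,"ty": 8.3,"tz": -11.8,"twist": 0,"hand": 40},{"tx": 72,"ty": 10,"tz": -14.1,"twist": 0,"hand": 40},{"tx": 84,"ty": 11.7,"tz": -16.5,"twist": 0,"hand": 40},{"tx": 96,"ty": 13.3,"tz": -18.8,"twist": 0,"hand": 40},{"tx": 108,"ty": 15,"tz": -21.1,"twist": 0,"hand": 40},{"tx": 118,"ty": 16.4,"tz": -23.1,"twist": 0,"hand": 40},{"tx": 128,"ty": 17.8,"tz": -25.1,"twist": 0,"hand": 40},{"tx": 138,"ty": 19.2,"tz": -27,"twist": 0,"hand": 40},{"tx": 148,"ty": 20.6,"tz": -29,"twist": 0,"hand": 40},{"tx": 155,"ty": 21.5,"tz": -30.4,"twist": 0,"hand": 40},{"tx": 155,"ty": 21.5,"tz": -30.4,"twist": 0,"hand": 40}]'

```text
t: 9.3
tool_pos: [0.4616, -0.1898, 0.0063]
ee_rot: [-0.091, 0.753, -0.65, -0.042]
ft_force: [0.0, 0.5, 0.9]
opening: 0.0399
finger_force: 0.2
```

```bash
cat > b.py <<'E'
from h import *
s=st()
cs=[env.capture('side'),env.capture('top')]
for k in ['board_center','board_hole','board_side_a']:
    obs=[]
    for c in cs:
        for f in env.spot_point(c,k)[:2]:
            z=.01 if k!='board_side_a' else .006
            print(k,np.round(f['pixel']),round(f['score'],2),np.round(atz(c,f['pixel'],z),4))
save(cs[0],'b1'); save(cs[1],'b1t')
E
python3 b.py
```

```text
t 9.3 tcp [ 0.4616 -0.1898  0.0063] R [[0.152, -0.987, 0.055], [-0.972, -0.139, 0.192], [-0.182, -0.083, -0.98]] j [-0.21  0.47 -0.41 -0.32 -0.7   0.6 ] F [0.  0.5 0.9] op 0.0399
board_center [357. 268.] 0.84 [ 0.4701 -0.2645  0.01  ]
board_hole [368. 229.] 0.77 [ 0.3816 -0.2869  0.01  ]
board_hole [138. 276.] 0.46 [0.6052 0.8963 0.01  ]
board_hole [276. 410.] 0.73 [ 0.3871 -0.2828  0.01  ]
board_side_a [386. 274.] 0.76 [ 0.477  -0.3389  0.006 ]
board_side_a [338. 263.] 0.63 [ 0.4636 -0.203   0.006 ]
board_side_a [240. 432.] 0.97 [ 0.4848 -0.3431  0.006 ]
```

```bash
cat >> h.py <<'E'
import json
_st=st
def st():
    s=_st(); open('log.jsonl','a').write(json.dumps([list(map(float,s['joints'])),list(map(float,s['tool_pos'])),list(map(float,s['ee_rot']))])+'\n'); return s
E
python3 -c "
from h import *
st()"
```

```text
t 9.7 tcp [ 0.4616 -0.1889  0.0064] R [[0.153, -0.987, 0.055], [-0.971, -0.14, 0.193], [-0.183, -0.083, -0.98]] j [-0.21  0.47 -0.41 -0.32 -0.7   0.6 ] F [-0.  -0.2 -0.6] op 0.0399
```

Call:
move_arm --targets '[{"tx": -120,"ty": -42,"tz": -427,"twist": 0,"hand": 87},{"tx": -120,"ty": -42,"tz": -427,"twist": 0,"hand": 87},{"tx": -120,"ty": -42,"tz": -427,"twist": 0,"hand": 87},{"tx": -120,"ty": -42,"tz": -427,"twist": 0,"hand": 87},{"tx": -120,"ty": -42,"tz": -427,"twist": 0,"hand": 87},{"tx": -120,"ty": -42,"tz": -427,"twist": 0,"hand": 87},{"tx": -120,"ty": -42,"tz": -427,"twist": 0,"hand": 87},{"tx": -692,"ty": -67,"tz": -370,"twist": 0,"hand": 87},{"tx": -692,"ty": -67,"tz": -370,"twist": 0,"hand": 87},{"tx": -692,"ty": -67,"tz": -370,"twist": 0,"hand": 87},{"tx": -692,"ty": -67,"tz": -370,"twist": 0,"hand": 87},{"tx": -692,"ty": -67,"tz": -370,"twist": 0,"hand": 87},{"tx": -692,"ty": -67,"tz": -370,"twist": 0,"hand": 87},{"tx": -692,"ty": -67,"tz": -370,"twist": 0,"hand": 87},{"tx": -692,"ty": -67,"tz": -370,"twist": 0,"hand": 87},{"tx": -692,"ty": -67,"tz": -370,"twist": 0,"hand": 87},{"tx": -692,"ty": -67,"tz": -370,"twist": 0,"hand": 87}]'

```text
t: 11.82
tool_pos: [0.4008, 0.4247, 0.4987]
ee_rot: [-0.09, 0.755, -0.648, -0.042]
ft_force: [0.4, -1.0, -0.8]
opening: 0.0871
finger_force: 0.0
```

```bash
python3 -c "
from h import *
st()"
```

```text
t 11.82 tcp [0.4008 0.4247 0.4987] R [[0.156, -0.986, 0.052], [-0.971, -0.143, 0.19], [-0.18, -0.08, -0.98]] j [ 1.07  0.16  0.38 -0.05 -1.59 -0.92] F [ 0.4 -1.  -0.8] op 0.0871
```

Call:
move_arm --targets '[{"tx": -465,"ty": 438,"tz": 49,"twist": 0,"hand": 87},{"tx": -465,"ty": 438,"tz": 49,"twist": 0,"hand": 87},{"tx": -465,"ty": 438,"tz": 49,"twist": 0,"hand": 87},{"tx": -465,"ty": 438,"tz": 49,"twist": 0,"hand": 87},{"tx": -465,"ty": 438,"tz": 49,"twist": 0,"hand": 87},{"tx": -465,"ty": 438,"tz": 49,"twist": 0,"hand": 87},{"tx": -465,"ty": 438,"tz": 49,"twist": 0,"hand": 87},{"tx": -465,"ty": 438,"tz": 49,"twist": 0,"hand": 87},{"tx": -465,"ty": 438,"tz": 49,"twist": 0,"hand": 87},{"tx": -465,"ty": 438,"tz": 49,"twist": 0,"hand": 87},{"tx": -465,"ty": 438,"tz": 49,"twist": 0,"hand": 87}]'

```text
t: 13.2
tool_pos: [-0.0994, 0.8197, 0.4959]
ee_rot: [-0.092, 0.754, -0.649, -0.041]
ft_force: [-18.1, 6.7, 54.5]
opening: 0.087
finger_force: 0.0
```

```bash
python3 -c "
from h import *
st()"
```

```text
t 13.2 tcp [-0.0994  0.8197  0.4959] R [[0.154, -0.986, 0.058], [-0.971, -0.14, 0.192], [-0.181, -0.086, -0.98]] j [ 1.93  0.82  1.41  0.13 -1.99 -1.72] F [-18.1   6.7  54.5] op 0.087
```

```bash
python3 -c "
from h import *
c=env.capture('side');s=st();save(c,'c1');t=env.capture('top');save(t,'c1t');s=st()
im=np.hstack([c['color'],t['color']]);im=cv2.resize(im,(800,300));cv2.imwrite('pics/c1both.png',im[:,:,::-1])
"
```

```text
t 13.25 tcp [-0.1023  0.8204  0.4857] R [[0.157, -0.986, 0.062], [-0.974, -0.145, 0.173], [-0.161, -0.088, -0.983]] j [ 1.93  0.83  1.4   0.13 -2.   -1.72] F [ -2.9  -0.6 -10.9] op 0.0869
t 13.3 tcp [-0.1019  0.8212  0.4867] R [[0.157, -0.986, 0.059], [-0.974, -0.145, 0.177], [-0.166, -0.085, -0.982]] j [ 1.93  0.83  1.4   0.13 -1.99 -1.72] F [-0.7  1.6 -3.1] op 0.0869
```

View pics/c1both.png

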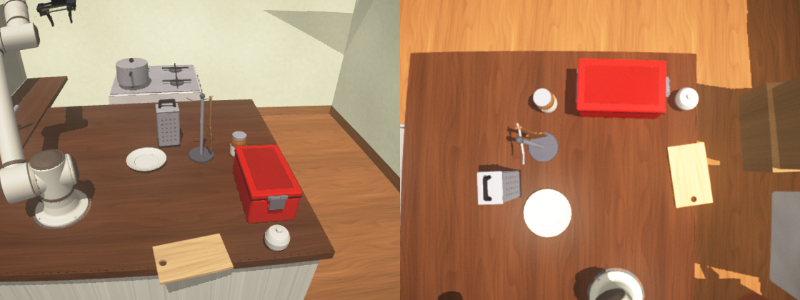

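Call:
move_arm --targets '[{"tx": -400,"ty": 20,"tz": 30,"twist": 0,"hand": 87}]'

```text
t: 13.42
tool_pos: [-0.1039, 0.8454, 0.4819]
ee_rot: [-0.106, 0.752, -0.648, -0.056]
ft_force: [0.3, 0.6, 0.3]
opening: 0.0869
finger_force: 0.0
```

Call:
move_arm --targets '[{"tx": -400,"ty": 20,"tz": 40,"twist": 0,"hand": 87}]'

```text
t: 13.55
tool_pos: [-0.1106, 0.8718, 0.4623]
ee_rot: [-0.118, 0.751, -0.647, -0.068]
ft_force: [0.2, -0.2, -0.5]
opening: 0.087
finger_force: 0.0
```

Call:
move_arm --targets '[{"tx": -400,"ty": 20,"tz": 60,"twist": 0,"hand": 87}]'

```text
t: 13.68
tool_pos: [-0.1169, 0.8973, 0.443]
ee_rot: [-0.13, 0.749, -0.645, -0.08]
ft_force: [-0.8, 0.8, -0.1]
opening: 0.087
finger_force: 0.0
```

Call:
move_arm --targets '[{"tx": -400,"ty": 20,"tz": 80,"twist": 0,"hand": 87}]'

```text
t: 13.8
tool_pos: [-0.123, 0.9223, 0.4239]
ee_rot: [-0.143, 0.747, -0.642, -0.092]
ft_force: [-0.3, 0.4, -0.1]
opening: 0.0865
finger_force: 0.0
```

Call:
move_arm --targets '[{"tx": -400,"ty": 20,"tz": 90,"twist": 0,"hand": 87}]'

```text
t: 13.92
tool_pos: [-0.1288, 0.946, 0.4059]
ee_rot: [-0.155, 0.745, -0.64, -0.104]
ft_force: [0.2, 0.4, 0.2]
opening: 0.0872
finger_force: 0.0
```

```bash
python3 -c "
from h import *
st()"
```

```text
t 13.93 tcp [-0.1288  0.946   0.4059] R [[0.159, -0.986, 0.043], [-0.922, -0.133, 0.364], [-0.353, -0.098, -0.93]] j [ 1.93  0.96  1.41  0.17 -1.68 -1.73] F [0.2 0.4 0.2] op 0.0872
```

Call:
move_arm --targets '[{"tx": -400,"ty": 0,"tz": 20,"twist": 0,"hand": 87}]'

```text
t: 14.05
tool_pos: [-0.1321, 0.9639, 0.3974]
ee_rot: [-0.168, 0.743, -0.637, -0.116]
ft_force: [0.2, -0.6, -0.9]
opening: 0.0871
finger_force: 0.0
```

Call:
move_arm --targets '[{"tx": -400,"ty": 0,"tz": 30,"twist": 0,"hand": 87}]'

```text
t: 14.18
tool_pos: [-0.1348, 0.9807, 0.3944]
ee_rot: [-0.182, 0.74, -0.634, -0.131]
ft_force: [-0.4, 0.5, -0.5]
opening: 0.0868
finger_force: 0.0
```

Call:
move_arm --targets '[{"tx": -400,"ty": 0,"tz": 40,"twist": 0,"hand": 87}]'

```text
t: 14.3
tool_pos: [-0.1376, 0.9969, 0.3912]
ee_rot: [-0.196, 0.737, -0.63, -0.145]
ft_force: [0.2, 0.7, -0.5]
opening: 0.0867
finger_force: 0.0
```

Call:
move_arm --targets '[{"tx": -400,"ty": 0,"tz": 60,"twist": 0,"hand": 87}]'

```text
t: 14.42
tool_pos: [-0.1404, 1.0131, 0.3876]
ee_rot: [-0.21, 0.734, -0.626, -0.159]
ft_force: [-1.1, 0.1, 0.0]
opening: 0.0868
finger_force: 0.0
```

Call:
move_arm --targets '[{"tx": -400,"ty": 0,"tz": 80,"twist": 0,"hand": 87}]'

```text
t: 14.55
tool_pos: [-0.1431, 1.0292, 0.3839]
ee_rot: [-0.223, 0.73, -0.622, -0.173]
ft_force: [0.2, 1.0, -0.3]
opening: 0.0871
finger_force: 0.0
```

Call:
move_arm --targets '[{"tx": -400,"ty": 0,"tz": 100,"twist": 0,"hand": 87}]'

```text
t: 14.68
tool_pos: [-0.1457, 1.045, 0.3801]
ee_rot: [-0.237, 0.726, -0.618, -0.187]
ft_force: [-0.6, 0.4, -1.4]
opening: 0.0865
finger_force: 0.0
```

Call:
move_arm --targets '[{"tx": -400,"ty": 0,"tz": 120,"twist": 0,"hand": 87}]'

```text
t: 14.8
tool_pos: [-0.1482, 1.0605, 0.3765]
ee_rot: [-0.25, 0.722, -0.613, -0.2]
ft_force: [0.3, 0.4, 0.1]
opening: 0.087
finger_force: 0.0
```

Call:
move_arm --targets '[{"tx": -400,"ty": 0,"tz": 140,"twist": 0,"hand": 87}]'

```text
t: 14.92
tool_pos: [-0.1506, 1.0757, 0.3729]
ee_rot: [-0.263, 0.718, -0.608, -0.214]
ft_force: [-1.1, -0.8, 0.0]
opening: 0.0871
finger_force: 0.0
```

```bash
python3 -c "
from h import *
st()"
```

```text
t 14.93 tcp [-0.1506  1.0757  0.3729] R [[0.169, -0.986, 0.013], [-0.761, -0.122, 0.638], [-0.627, -0.118, -0.77]] j [ 1.92  1.07  1.41  0.24 -1.26 -1.75] F [-1.1 -0.8  0. ] op 0.0871
```

Call:
move_arm --targets '[{"tx": -400,"ty": 0,"tz": -60,"twist": 0,"hand": 87}]'

```text
t: 15.05
tool_pos: [-0.1544, 1.0759, 0.3901]
ee_rot: [-0.273, 0.715, -0.604, -0.223]
ft_force: [0.1, -0.0, -1.3]
opening: 0.0869
finger_force: 0.0
```

Call:
move_arm --targets '[{"tx": -400,"ty": 0,"tz": -50,"twist": 0,"hand": 87}]'

```text
t: 15.18
tool_pos: [-0.1586, 1.0745, 0.4217]
ee_rot: [-0.288, 0.709, -0.598, -0.239]
ft_force: [0.3, 0.3, 0.7]
opening: 0.0875
finger_force: 0.0
```

Call:
move_arm --targets '[{"tx": -400,"ty": 0,"tz": -30,"twist": 0,"hand": 87}]'

```text
t: 15.3
tool_pos: [-0.1628, 1.0741, 0.4447]
ee_rot: [-0.3, 0.704, -0.593, -0.252]
ft_force: [0.1, 0.2, 0.3]
opening: 0.0871
finger_force: 0.0
```

Call:
move_arm --targets '[{"tx": -400,"ty": 0,"tz": -20,"twist": 0,"hand": 87}]'

```text
t: 15.42
tool_pos: [-0.1666, 1.0741, 0.4652]
ee_rot: [-0.311, 0.699, -0.587, -0.264]
ft_force: [-0.3, -0.2, -0.7]
opening: 0.0866
finger_force: 0.0
```

Call:
move_arm --targets '[{"tx": -400,"ty": 0,"tz": 0,"twist": 0,"hand": 87}]'

```text
t: 15.55
tool_pos: [-0.1698, 1.0746, 0.4847]
ee_rot: [-0.323, 0.694, -0.582, -0.277]
ft_force: [0.0, 0.2, -0.8]
opening: 0.0875
finger_force: 0.0
```

Call:
move_arm --targets '[{"tx": -400,"ty": 0,"tz": 20,"twist": 0,"hand": 87}]'

```text
t: 15.68
tool_pos: [-0.1728, 1.0755, 0.503]
ee_rot: [-0.334, 0.688, -0.576, -0.289]
ft_force: [-0.4, 0.3, -1.5]
opening: 0.0873
finger_force: 0.0
```

Call:
move_arm --targets '[{"tx": -400,"ty": 0,"tz": 40,"twist": 0,"hand": 87}]'

```text
t: 15.8
tool_pos: [-0.1756, 1.0767, 0.5205]
ee_rot: [-0.346, 0.682, -0.57, -0.301]
ft_force: [-0.4, 0.2, 0.3]
opening: 0.0868
finger_force: 0.0
```

Call:
move_arm --targets '[{"tx": -400,"ty": 0,"tz": 60,"twist": 0,"hand": 87}]'

```text
t: 15.92
tool_pos: [-0.1783, 1.0783, 0.5373]
ee_rot: [-0.357, 0.676, -0.564, -0.313]
ft_force: [-0.5, 0.4, 0.0]
opening: 0.0868
finger_force: 0.0
```

Call:
move_arm --targets '[{"tx": -400,"ty": 0,"tz": 80,"twist": 0,"hand": 87}]'

```text
t: 16.05
tool_pos: [-0.1808, 1.0801, 0.5533]
ee_rot: [-0.369, 0.67, -0.557, -0.325]
ft_force: [-0.2, 0.7, 0.8]
opening: 0.087
finger_force: 0.0
```

Call:
move_arm --targets '[{"tx": -400,"ty": 0,"tz": 100,"twist": 0,"hand": 87}]'

```text
t: 16.18
tool_pos: [-0.1832, 1.0822, 0.5685]
ee_rot: [-0.38, 0.663, -0.55, -0.336]
ft_force: [-0.3, 0.9, 0.6]
opening: 0.0872
finger_force: 0.0
```

```bash
cat > fit.py <<'E'
from h import *
from scipy.optimize import least_squares
D=[json.loads(l) for l in open('log.jsonl')]
def fk(q,p):
    d1,off,a1,L2,a3,L4,L6=p
    x=np.array([a1,off,d1]);r=R.from_euler('Z',q[0])
    pos=r.apply(x)
    r=r*R.from_euler('Y',q[1]); pos=pos+r.apply([0,0,L2])
    r=r*R.from_euler('Y',-q[2]); pos=pos+r.apply([L4,0,a3])
    r=r*R.from_euler('X',S[0]*q[3])*R.from_euler('Y',-q[4])
    pos=pos+r.apply([L6,0,0])
    r=r*R.from_euler('X',S[1]*q[5])
    return pos,r
S=[1,1]
if __name__=='__main__':
    best=None
    for S[0] in(1,-1):
      for S[1] in(1,-1):
        f=lambda p:np.concatenate([fk(q,p)[0]-np.array(t) for q,t,_ in D])
        o=least_squares(f,[.3,-.16,0,.4,.03,.4,.2])
        q,t,e=D[-1]; C=[fk(q,o.x)[1].inv()*R.from_quat([e[1],e[2],e[3],e[0]]) for q,t,e in D]
        dv=max((C[0].inv()*c).magnitude() for c in C)
        print(S,np.round(o.x,4),np.abs(o.fun).max(),dv,np.round(C[0].as_matrix(),2).tolist())
E
python3 -c "
from h import *
st()"; python3 fit.py
```

```text
t 16.18 tcp [-0.1832  1.0822  0.5685] R [[0.168, -0.985, -0.028], [-0.474, -0.105, 0.874], [-0.864, -0.133, -0.485]] j [ 1.96  0.96  1.41  0.37 -1.01 -1.8 ] F [-0.3  0.9  0.6] op 0.0872
[1, 1] [ 0.1072 -0.2071 -0.025   0.5411 -0.0354  0.4794  0.1938] 0.15401291219933255 2.536088241890345 [[0.37, 0.14, 0.92], [-0.69, -0.62, 0.37], [0.62, -0.77, -0.14]]
[1, -1] [ 0.1072 -0.2071 -0.025   0.5411 -0.0354  0.4794  0.1938] 0.15401291219933255 0.9677145836295019 [[0.37, 0.14, 0.92], [-0.83, 0.49, 0.26], [-0.42, -0.86, 0.29]]
[-1, 1] [ 0.2335 -0.1544 -0.0226  0.515  -0.021   0.4568  0.3226] 0.019753370394672287 3.03460193623638 [[0.0, 0.0, 1.0], [-0.37, -0.93, 0.0], [0.93, -0.37, -0.0]]
[-1, -1] [ 0.2335 -0.1544 -0.0226  0.515  -0.021   0.4568  0.3226] 0.019753370394672287 6.030054506389722e-16 [[0.0, 0.0, 1.0], [-1.0, -0.0, 0.0], [0.0, -1.0, 0.0]]
```

```bash
cat > ik.py <<'E'
from h import *
from scipy.optimize import least_squares
D=[json.loads(l) for l in open('log.jsonl')]
C=R.from_matrix([[0,0,1],[-1,0,0],[0,-1,0]])
def fk(q,p):
    d1,off,a1,L2,a3,L4,L6,y5,z5,y6,z6=p
    r=R.from_euler('Z',q[0]); pos=r.apply([a1,off,d1])
    r=r*R.from_euler('Y',q[1]); pos=pos+r.apply([0,0,L2])
    r=r*R.from_euler('Y',-q[2]); pos=pos+r.apply([L4,0,a3])
    r=r*R.from_euler('X',-q[3]); pos=pos+r.apply([0,y5,z5]); r=r*R.from_euler('Y',-q[4])
    pos=pos+r.apply([L6,y6,z6]); r=r*R.from_euler('X',-q[5])
    return pos,r*C
x0=np.array([.23,-.15,0,.5,0,.45,.3,0,0,0,0])
f=lambda p:np.concatenate([fk(q,p)[0]-np.array(t) for q,t,_ in D]+[.003*(p-x0)])
o=least_squares(f,x0); P=o.x
lo=np.array([-3.14,-1.21,-1.07,-3.16,-2.99,-3.1])+.03; hi=np.array([3.14,2.06,1.41,2.05,-.16,3.1])-.03
def ik(pos,rot,seed):
    g=lambda q:np.concatenate([(fk(q,P)[0]-pos)*5,(fk(q,P)[1].inv()*rot).as_rotvec()])
    s=least_squares(g,np.clip(seed,lo+1e-3,hi-1e-3),bounds=(lo,hi)); return s.x,np.abs(s.fun).max()
if __name__=='__main__':
    print(np.round(P,4),np.abs(o.fun[:3*len(D)]).max())
    s=env.sense(); r0=quat(s); seed=np.array(D[0][0])
    for tau in(-1.418,1.724):
        rot=r0*R.from_euler('Z',tau)
        for T in[(.41,-.45,.1),(.41,-.325,.0),(.41,-.325,.15)]:
            for sd in (seed,seed+[0,0,0,1,0,0],seed-[0,0,0,1,0,0]):
                q,e=ik(np.array(T),rot,sd); print(tau,T,np.round(q,2),round(e,4))
E
python3 ik.py
```

```text
[ 1.607e-01 -4.000e-04 -2.000e-04  5.648e-01 -0.000e+00  4.219e-01
  3.065e-01 -7.970e-02 -0.000e+00 -7.970e-02  1.000e-04] 1.429561170523952e-05
-1.418 (0.41, -0.45, 0.1) [-0.89  0.95  0.59 -0.65 -2.07  2.44] 0.0
-1.418 (0.41, -0.45, 0.1) [-0.89  0.95  0.59 -0.65 -2.07  2.44] 0.0
-1.418 (0.41, -0.45, 0.1) [-0.89  0.95  0.59 -0.65 -2.07  2.44] 0.0
-1.418 (0.41, -0.325, 0.0) [-0.78  0.94  0.24 -0.66 -1.74  2.58] 0.0
-1.418 (0.41, -0.325, 0.0) [-0.78  0.94  0.24 -0.66 -1.74  2.58] 0.0
-1.418 (0.41, -0.325, 0.0) [-0.78  0.94  0.24 -0.66 -1.74  2.58] 0.0
-1.418 (0.41, -0.325, 0.15) [-0.79  0.74  0.29 -0.7  -1.94  2.43] 0.0
-1.418 (0.41, -0.325, 0.15) [-0.79  0.74  0.29 -0.7  -1.94  2.43] 0.0
-1.418 (0.41, -0.325, 0.15) [-0.79  0.74  0.29 -0.7  -1.94  2.43] 0.0
1.724 (0.41, -0.45, 0.1) [-0.89  0.95  0.59 -0.65 -2.07 -0.7 ] 0.0
1.724 (0.41, -0.45, 0.1) [-0.89  0.95  0.59 -0.65 -2.07 -0.7 ] 0.0
1.724 (0.41, -0.45, 0.1) [-0.89  0.95  0.59 -0.65 -2.07 -0.7 ] 0.0
1.724 (0.41, -0.325, 0.0) [-0.78  0.94  0.24 -0.66 -1.74 -0.56] 0.0
1.724 (0.41, -0.325, 0.0) [-0.78  0.94  0.24 -0.66 -1.74 -0.56] 0.0
1.724 (0.41, -0.325, 0.0) [-0.78  0.94  0.24 -0.66 -1.74 -0.56] 0.0
1.724 (0.41, -0.325, 0.15) [-0.79  0.74  0.29 -0.7  -1.94 -0.72] 0.0
1.724 (0.41, -0.325, 0.15) [-0.79  0.74  0.29 -0.7  -1.94 -0.72] 0.0
1.724 (0.41, -0.325, 0.15) [-0.79  0.74  0.29 -0.7  -1.94 -0.72] 0.0
```

```bash
cat > path.py <<'E'
from ik import *
def plan(s,wps):
    """wps: (x,y,z,twist) absolute world targets, twist rel. to start; prints shifts in start tool frame and checks ik"""
    r0=quat(s);p=np.array(s['tool_pos']);q=np.array(s['joints']);tw=0
    for w in wps:
        T=np.array(w[:3]);n=max(int(np.ceil(np.linalg.norm(T-p)/.0625)),int(np.ceil(abs(w[3]-tw)/.186)),1);m=[];dq=0
        for a in np.linspace(0,1,n+1)[1:]:
            q2,e=ik(p+(T-p)*a,r0*R.from_euler('Z',tw+(w[3]-tw)*a),q);dq=max(dq,np.abs(q2-q).max());q=q2;m.append(e)
        print(w,'shift',np.round(r0.inv().apply(T-np.array(s['tool_pos']))*1000,1),'rows',n,'q',np.round(q,2),'err',round(max(m),3),'dq/row',round(dq,2));p=T;tw=w[3]
E
python3 -c "
from path import *
s=env.sense()
plan(s,[(.35,.55,.58,1.724),(.55,0,.5,1.724),(.44,-.5,.3,1.724)])"
```

```text
(0.35, 0.55, 0.58, 1.724) shift [ 331.9 -470.9 -485.6] rows 13 q [ 0.94  0.01  0.26 -0.7  -0.99 -2.34] err 0.0 dq/row 0.57
(0.55, 0, 0.5, 1.724) shift [ 695.4 -599.4 -933.1] rows 10 q [-0.33  0.31  0.53 -1.11 -1.99 -1.59] err 0.0 dq/row 0.16
(0.44, -0.5, 0.3, 1.724) shift [ 1087.   -411.7 -1270. ] rows 9 q [-0.94  0.91  1.08 -0.94 -2.48 -1.15] err 0.0 dq/row 0.16
```

Call:
move_arm --targets '[{"tx": 332,"ty": -471,"tz": -486,"twist": 0,"hand": 87},{"tx": 332,"ty": -471,"tz": -486,"twist": 0,"hand": 87},{"tx": 332,"ty": -471,"tz": -486,"twist": 0,"hand": 87},{"tx": 332,"ty": -471,"tz": -486,"twist": 0,"hand": 87},{"tx": 332,"ty": -471,"tz": -486,"twist": 0,"hand": 87},{"tx": 332,"ty": -471,"tz": -486,"twist": 0,"hand": 87},{"tx": 332,"ty": -471,"tz": -486,"twist": 0,"hand": 87},{"tx": 332,"ty": -471,"tz": -486,"twist": 0,"hand": 87},{"tx": 332,"ty": -471,"tz": -486,"twist": 0,"hand": 87},{"tx": 332,"ty": -471,"tz": -486,"twist": 0,"hand": 87},{"tx": 332,"ty": -471,"tz": -486,"twist": 0,"hand": 87},{"tx": 332,"ty": -471,"tz": -486,"twist": 0,"hand": 87},{"tx": 332,"ty": -471,"tz": -486,"twist": 0,"hand": 87}]'

```text
t: 17.8
tool_pos: [0.3511, 0.5474, 0.5818]
ee_rot: [-0.38, 0.663, -0.55, -0.336]
ft_force: [0.6, -0.3, -0.9]
opening: 0.0873
finger_force: 0.0
```

```bash
python3 -c "
from path import *
s=st()
plan(s,[(.55,0,.5,1.724),(.44,-.5,.3,1.724)])"
```

```text
t 17.8 tcp [0.3511 0.5474 0.5818] R [[0.169, -0.985, -0.026], [-0.475, -0.105, 0.874], [-0.864, -0.135, -0.485]] j [ 0.93  0.01  0.26 -0.7  -1.   -0.62] F [ 0.6 -0.3 -0.9] op 0.0873
(0.55, 0, 0.5, 1.724) shift [ 364.1 -127.5 -444. ] rows 10 q [-0.33  0.31  0.52 -1.11 -1.99 -1.59] err 0.0 dq/row 0.16
(0.44, -0.5, 0.3, 1.724) shift [ 755.5   60.4 -781. ] rows 9 q [-0.94  0.91  1.08 -0.94 -2.48 -1.15] err 0.0 dq/row 0.16
```

Call:
move_arm --targets '[{"tx": 364,"ty": -128,"tz": -444,"twist": 1.724,"hand": 87},{"tx": 364,"ty": -128,"tz": -444,"twist": 1.724,"hand": 87},{"tx": 364,"ty": -128,"tz": -444,"twist": 1.724,"hand": 87},{"tx": 364,"ty": -128,"tz": -444,"twist": 1.724,"hand": 87},{"tx": 364,"ty": -128,"tz": -444,"twist": 1.724,"hand": 87},{"tx": 364,"ty": -128,"tz": -444,"twist": 1.724,"hand": 87},{"tx": 364,"ty": -128,"tz": -444,"twist": 1.724,"hand": 87},{"tx": 364,"ty": -128,"tz": -444,"twist": 1.724,"hand": 87},{"tx": 364,"ty": -128,"tz": -444,"twist": 1.724,"hand": 87},{"tx": 755,"ty": 60,"tz": -781,"twist": 1.724,"hand": 87},{"tx": 755,"ty": 60,"tz": -781,"twist": 1.724,"hand": 87},{"tx": 755,"ty": 60,"tz": -781,"twist": 1.724,"hand": 87},{"tx": 755,"ty": 60,"tz": -781,"twist": 1.724,"hand": 87},{"tx": 755,"ty": 60,"tz": -781,"twist": 1.724,"hand": 87},{"tx": 755,"ty": 60,"tz": -781,"twist": 1.724,"hand": 87},{"tx": 755,"ty": 60,"tz": -781,"twist": 1.724,"hand": 87},{"tx": 755,"ty": 60,"tz": -781,"twist": 1.724,"hand": 87},{"tx": 755,"ty": 60,"tz": -781,"twist": 1.724,"hand": 87},{"tx": 755,"ty": 60,"tz": -781,"twist": 1.724,"hand": 87}]'

```text
t: 20.18
tool_pos: [0.4376, -0.502, 0.2946]
ee_rot: [-0.009, -0.009, 0.86, 0.509]
ft_force: [0.3, 0.8, 0.0]
opening: 0.0869
finger_force: 0.0
```

```bash
python3 -c "
from path import *
s=st()
w=env.capture('wrist');save(w,'w2')
for k in ['board_center','board_hole','board_side_a']:
    f=env.spot_point(w,k); print(k,[(np.round(x['pixel']).tolist(),round(x['score'],2),np.round(atz(w,x['pixel'],.01 if k!='board_side_a' else .005),4)) for x in f[:2]])
plan(s,[(.40,-.42,.04,0),(.40,-.322,-.004,0),(.40,-.322,.05,0)])"
```

```text
t 20.18 tcp [ 0.4376 -0.502   0.2946] R [[-1.0, -0.007, -0.025], [-0.026, 0.481, 0.876], [0.006, 0.877, -0.481]] j [-0.94  0.92  1.07 -0.94 -2.48 -1.15] F [0.3 0.8 0. ] op 0.0869
board_center [([196.0, 193.0], 0.89, array([ 0.4698, -0.2739,  0.01  ]))]
board_hole [([139.0, 182.0], 0.6, array([ 0.3747, -0.2895,  0.01  ]))]
board_side_a [([208.0, 157.0], 0.69, array([ 0.475 , -0.3448,  0.005 ])), ([184.0, 215.0], 0.59, array([ 0.4578, -0.2095,  0.005 ]))]
(0.4, -0.42, 0.04, 0) shift [  33.9 -183.5  195.3] rows 5 q [-0.87  0.98  0.46 -0.62 -1.94 -0.62] err 0.0 dq/row 0.17
(0.4, -0.322, -0.004, 0) shift [  31.1 -175.   302.3] rows 2 q [-0.79  0.94  0.21 -0.65 -1.73 -0.55] err 0.0 dq/row 0.13
(0.4, -0.322, 0.05, 0) shift [  31.5 -127.6  276.3] rows 1 q [-0.79  0.86  0.22 -0.66 -1.8  -0.6 ] err 0.0 dq/row 0.08
```

View pics/w2.png

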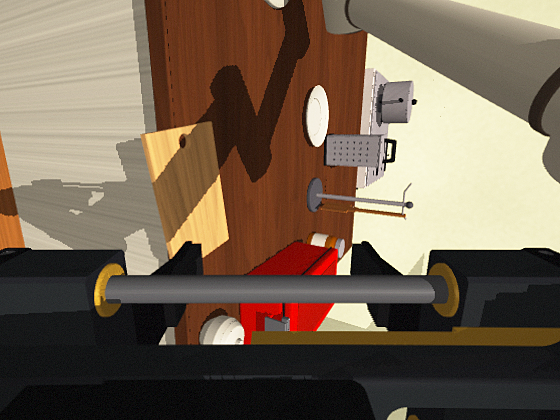

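Call:
move_arm --targets '[{"tx": 31,"ty": -175,"tz": 190,"twist": 0,"hand": 87},{"tx": 31,"ty": -175,"tz": 190,"twist": 0,"hand": 87},{"tx": 31,"ty": -175,"tz": 190,"twist": 0,"hand": 87},{"tx": 31,"ty": -175,"tz": 190,"twist": 0,"hand": 87},{"tx": 31,"ty": -175,"tz": 190,"twist": 0,"hand": 87},{"tx": 31,"ty": -175,"tz": 230,"twist": 0,"hand": 87},{"tx": 31,"ty": -175,"tz": 270,"twist": 0,"hand": 87},{"tx": 31,"ty": -175,"tz": 302,"twist": 0,"hand": 87},{"tx": 31,"ty": -175,"tz": 302,"twist": 0,"hand": 50},{"tx": 31,"ty": -175,"tz": 302,"twist": 0,"hand": 40}]' --grip_force 15

```text
t: 21.62
tool_pos: [0.4042, -0.3229, 0.0037]
ee_rot: [-0.006, -0.015, 0.863, 0.504]
ft_force: [-0.2, 0.5, -0.6]
opening: 0.0742
finger_force: 0.0
```

```bash
python3 -c "
from path import *
s=st()
c=env.capture('side');save(c,'d1')
cv2.imwrite('pics/d1c.png',cv2.resize(c['color'][280:420,140:340,::-1],(800,560)))
plan(s,[(.40,-.322,.07,0)])"
```

```text
t 21.62 tcp [ 0.4042 -0.3229  0.0037] R [[-0.999, -0.02, -0.026], [-0.033, 0.491, 0.87], [-0.004, 0.871, -0.492]] j [-0.78  0.92  0.22 -0.65 -1.73 -0.55] F [-0.2  0.5 -0.6] op 0.0742
(0.4, -0.322, 0.07, 0) shift [  3.9  58.3 -31.8] rows 2 q [-0.79  0.83  0.22 -0.66 -1.81 -0.61] err 0.0 dq/row 0.05
```

View pics/d1c.png

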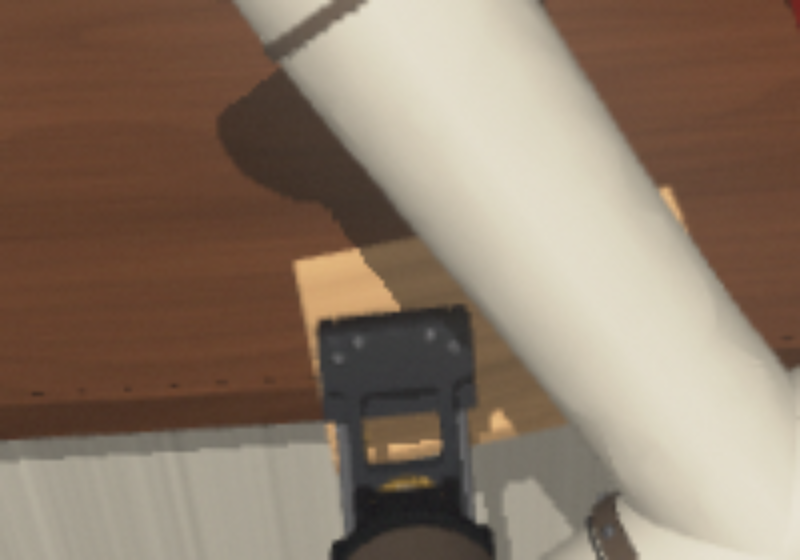

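Call:
move_arm --targets '[{"tx": 0,"ty": 0,"tz": 0,"twist": 0,"hand": 0},{"tx": 0,"ty": 0,"tz": 0,"twist": 0,"hand": 0},{"tx": 0,"ty": 0,"tz": 0,"twist": 0,"hand": 0},{"tx": 0,"ty": 3,"tz": -2,"twist": 0,"hand": 0},{"tx": 0,"ty": 8,"tz": -4,"twist": 0,"hand": 0},{"tx": 0,"ty": 15,"tz": -8,"twist": 0,"hand": 0},{"tx": 0,"ty": 22,"tz": -12,"twist": 0,"hand": 0},{"tx": 0,"ty": 29,"tz": -16,"twist": 0,"hand": 0}]' --grip_force 20

```text
t: 22.68
tool_pos: [0.4026, -0.3203, 0.0355]
ee_rot: [-0.008, -0.014, 0.862, 0.507]
ft_force: [0.1, 1.5, 2.1]
opening: 0.0143
finger_force: 18.0
```

```bash
python3 -c "
from path import *
s=st(); print(s['finger_force'])"
```

```text
t 22.68 tcp [ 0.4026 -0.3203  0.0355] R [[-0.999, -0.016, -0.028], [-0.032, 0.486, 0.873], [-0.0, 0.874, -0.486]] j [-0.78  0.88  0.21 -0.66 -1.77 -0.58] F [0.1 1.5 2.1] op 0.0143
18.03137149880058
```

Call:
move_arm --targets '[{"tx": 0,"ty": 8,"tz": -4,"twist": 0,"hand": 0},{"tx": 0,"ty": 16,"tz": -8,"twist": 0,"hand": 0},{"tx": 0,"ty": 24,"tz": -13,"twist": 0,"hand": 0},{"tx": 0,"ty": 34,"tz": -19,"twist": 0,"hand": 0},{"tx": 0,"ty": 44,"tz": -24,"twist": 0,"hand": 0},{"tx": 0,"ty": 54,"tz": -30,"twist": 0,"hand": 0},{"tx": 0,"ty": 64,"tz": -35,"twist": 0,"hand": 0},{"tx": 0,"ty": 64,"tz": -35,"twist": 0,"hand": 0}]' --grip_force 50

```text
t: 23.68
tool_pos: [0.4028, -0.3206, 0.1084]
ee_rot: [-0.007, -0.014, 0.863, 0.505]
ft_force: [0.4, -0.2, -2.7]
opening: 0.0096
finger_force: 49.8
```

```bash
python3 -c "
from path import *
s=st(); print(s['finger_force'])
c=env.capture('side');save(c,'e1')
"
```

```text
t 23.68 tcp [ 0.4028 -0.3206  0.1084] R [[-1.0, -0.017, -0.027], [-0.031, 0.489, 0.872], [-0.002, 0.872, -0.489]] j [-0.79  0.78  0.24 -0.67 -1.87 -0.66] F [ 0.4 -0.2 -2.7] op 0.0096
49.84762069070712
```

View pics/e1.png

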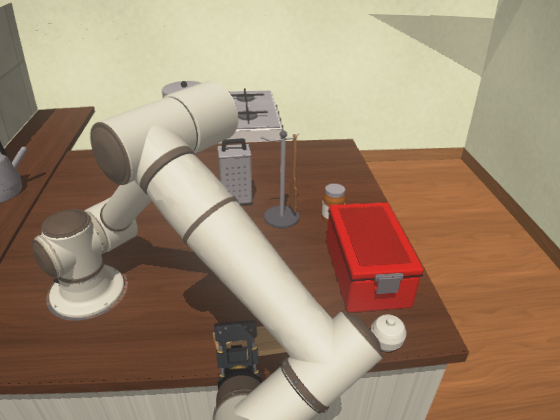

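```bash
date; cat > rat.py <<'E'
from ik import *
lo2=np.array([-3.14,-1.21,-1.07,-3.16,-2.99,-3.1]); hi2=np.array([3.14,2.06,1.41,2.05,-.16,3.1])
def step(q,u,w,L=.0625):
    p,r=fk(q,P); T=p+r.apply(np.array(u)/np.linalg.norm(u)*L)
    g=lambda x:np.concatenate([(fk(x,P)[0]-T)*w,(fk(x,P)[1].inv()*r).as_rotvec()])
    return least_squares(g,np.clip(q,lo2+1e-5,hi2-1e-5),bounds=(lo2,hi2)).x
if __name__=='__main__':
    print([np.round(d[1],3).tolist() for d in D])
    q=[np.array(d[0]) for d in D if abs(d[1][1]-.946)<.002][0]
    for w in(1,2,3,5):
        n=step(q,(-400,0,20),w);a,b=fk(q,P),fk(n,P);print(w,np.round(b[0]-a[0],4),(a[1].inv()*b[1]).magnitude(),'obs dp',[-.0033,.0179,-.0085],'.037')
    s=env.sense();r0=quat(s)
    for x in(0,.16):
      for y,z in((.45,.4),(.55,.45),(.5,.35),(.4,.5),(.6,.4)):
        q,e=ik(np.array([x,y,z]),r0,np.array([1.5,.0,-.5,0,-.5,-1.5]));q3,e3=ik(np.array([x,y,z]),r0,np.array([1.5,.0,-.5,-.5,-1.,-3.0]))
        print(x,y,z,np.round(q,2),round(e,4),np.round(q3,2),round(e3,4))
E
python3 rat.py
```

```text
Mon Nov 30 18:17:06 UTC 2026
[[0.462, -0.189, 0.006], [0.401, 0.425, 0.499], [-0.099, 0.82, 0.496], [-0.102, 0.82, 0.486], [-0.102, 0.821, 0.487], [-0.129, 0.946, 0.406], [-0.151, 1.076, 0.373], [-0.183, 1.082, 0.568], [0.351, 0.547, 0.582], [0.438, -0.502, 0.295], [0.404, -0.323, 0.004], [0.403, -0.32, 0.035], [0.403, -0.321, 0.108]]
1 [-0.0021  0.0119 -0.0096] 0.01693369925474871 obs dp [-0.0033, 0.0179, -0.0085] .037
2 [-0.0037  0.0215 -0.0038] 0.05412388268344288 obs dp [-0.0033, 0.0179, -0.0085] .037
3 [-0.0053  0.0311  0.0021] 0.09091337126695043 obs dp [-0.0033, 0.0179, -0.0085] .037
5 [-0.0073  0.0435  0.0098] 0.13892870462353102 obs dp [-0.0033, 0.0179, -0.0085] .037
0 0.45 0.4 [ 1.84 -0.43 -0.68 -0.18 -0.25 -3.07] 0.2582 [ 1.84 -0.43 -0.68 -0.18 -0.25 -3.07] 0.2582
0 0.55 0.45 [ 1.81 -0.25 -0.47 -0.15 -0.28 -3.07] 0.2233 [ 1.81 -0.25 -0.47 -0.15 -0.28 -3.07] 0.2233
0 0.5 0.35 [ 1.53 -0.25 -0.54 -1.31 -0.19 -1.82] 0.1718 [ 1.53 -0.25 -0.54 -1.31 -0.19 -1.82] 0.1718
0 0.4 0.5 [ 1.82 -0.56 -0.48 -0.17 -0.59 -3.07] 0.29 [ 1.82 -0.56 -0.48 -0.17 -0.59 -3.07] 0.29
0 0.6 0.4 [ 1.8  -0.12 -0.46 -0.16 -0.19 -3.07] 0.2011 [ 1.8  -0.12 -0.46 -0.16 -0.19 -3.07] 0.2011
0.16 0.45 0.4 [ 1.48 -0.37 -0.57 -0.34 -0.33 -2.76] 0.0 [ 1.48 -0.37 -0.57 -0.34 -0.33 -2.76] 0.0
0.16 0.55 0.45 [ 1.53 -0.21 -0.41 -0.2  -0.32 -2.92] 0.0 [ 1.53 -0.21 -0.41 -0.2  -0.32 -2.92] 0.0
0.16 0.5 0.35 [ 1.4  -0.21 -0.5  -0.66 -0.29 -2.4 ] 0.0 [ 1.4  -0.21 -0.5  -0.66 -0.29 -2.4 ] 0.0
0.16 0.4 0.5 [ 1.49 -0.51 -0.45 -0.18 -0.58 -2.94] 0.0 [ 1.49 -0.51 -0.45 -0.18 -0.58 -2.94] 0.0
0.16 0.6 0.4 [ 1.52 -0.08 -0.38 -0.33 -0.22 -2.78] 0.0 [ 1.52 -0.08 -0.38 -0.33 -0.22 -2.78] 0.0
```

```bash
cat > search.py <<'E'
from rat import *
s=env.sense();r0=quat(s);q0=np.array(s['joints']);rng=np.random.default_rng(0);out=[]
for i in range(260):
    T=np.array([rng.uniform(-.1,.7),rng.uniform(-.75,.7),rng.uniform(.25,.75)])
    tw=rng.choice([0,-1.57,1.57]); r=r0*R.from_euler('Z',tw)
    q,e=ik(T,r,q0+[np.arctan2(T[1],T[0])+.67,0,0,0,0,0])
    if e>.002: continue
    m=min((q-lo2)[1:5].min(),(hi2-q)[1:5].min())
    if m>.35: continue
    for u in((0,-1,0),(0,-.5,-.87),(0,.5,-.87),(1,0,0),(-1,0,0),(0,0,1),(0,-.7,.7),(0,1,0),(-.6,-.5,-.6),(.6,-.5,-.6)):
        n=q
        for k in range(4): n=step(n,fk(n,P)[1].inv().apply(u),1.5)
        a=fk(n,P); out.append((-a[1].as_matrix()[2,2],T,tw,u,np.round(a[1].as_matrix()[:,2],2),np.round(a[0],2),np.round(q,2)))
out.sort(key=lambda o:-o[0])
for o in out[:14]: print(round(o[0],3),np.round(o[1],2),o[2],o[3],o[4],o[5],o[6])
E
time python3 search.py
```

```text
0.608 [-0.03  0.67  0.54] -1.57 (0, 0.5, -0.87) [-0.03  0.79 -0.61] [-0.03  0.81  0.41] [ 1.83 -0.08 -0.48  1.03 -0.23 -2.7 ]
0.593 [-0.03  0.67  0.54] -1.57 (0, -0.5, -0.87) [-0.01  0.81 -0.59] [-0.04  0.53  0.41] [ 1.83 -0.08 -0.48  1.03 -0.23 -2.7 ]
0.578 [-0.03  0.67  0.54] -1.57 (-0.6, -0.5, -0.6) [-0.04  0.81 -0.58] [-0.16  0.55  0.46] [ 1.83 -0.08 -0.48  1.03 -0.23 -2.7 ]
0.567 [ 0.01 -0.3   0.61] 1.57 (0, 0, 1) [-0.05  0.82 -0.57] [-0.02 -0.27  0.65] [-1.36  0.21  0.6  -0.88 -2.94 -2.53]
0.557 [ 0.01 -0.3   0.61] 1.57 (0, -0.7, 0.7) [-0.07  0.83 -0.56] [-0.03 -0.41  0.61] [-1.36  0.21  0.6  -0.88 -2.94 -2.53]
0.541 [ 0.02 -0.42  0.48] -1.57 (0, -0.7, 0.7) [-0.05  0.84 -0.54] [ 0.   -0.52  0.54] [-1.31  0.46  0.52 -0.42 -2.64  1.08]
0.537 [ 0.02 -0.42  0.48] -1.57 (0, 0, 1) [-0.04  0.84 -0.54] [ 0.01 -0.38  0.61] [-1.31  0.46  0.52 -0.42 -2.64  1.08]
0.535 [ 0.04 -0.06  0.54] 1.57 (0, 0, 1) [-0.02  0.84 -0.54] [ 0.05 -0.09  0.64] [-1.11 -0.22  0.02 -0.9  -2.66 -2.63]
0.532 [0.06 0.06 0.55] 1.57 (0, 0, 1) [-0.01  0.85 -0.53] [ 0.04 -0.01  0.62] [-1.   -0.44 -0.04 -1.24 -2.65 -3.05]
0.53 [ 0.61 -0.42  0.31] 1.57 (0, -0.7, 0.7) [ 0.04  0.85 -0.53] [ 0.51 -0.49  0.39] [-0.77  1.01  1.34 -1.17 -2.42 -3.07]
0.523 [-0.03  0.67  0.54] -1.57 (0.6, -0.5, -0.6) [-0.04  0.85 -0.52] [0.13 0.54 0.41] [ 1.83 -0.08 -0.48  1.03 -0.23 -2.7 ]
0.522 [ 0.61 -0.42  0.31] 1.57 (0, 0, 1) [ 0.03  0.85 -0.52] [ 0.54 -0.36  0.47] [-0.77  1.01  1.34 -1.17 -2.42 -3.07]
0.518 [ 0.01 -0.3   0.61] 1.57 (0, -1, 0) [-0.04  0.85 -0.52] [-0.   -0.51  0.54] [-1.36  0.21  0.6  -0.88 -2.94 -2.53]
0.517 [ 0.04 -0.06  0.54] 1.57 (0, -0.7, 0.7) [-0.02  0.86 -0.52] [ 0.06 -0.23  0.64] [-1.11 -0.22  0.02 -0.9  -2.66 -2.63]
real	0m45.348s
user	0m45.674s
sys	0m0.190s
```

```bash
cat > greedy.py <<'E'
from rat import *
import itertools
s=env.sense();r0=quat(s);q0=np.array(s['joints']);rng=np.random.default_rng(1)
dirs=[np.array(u,float) for u in itertools.product((-1,0,1),repeat=3) if any(u)]
dn=lambda q:-fk(q,P)[1].as_matrix()[2,2]
ang=lambda q:np.degrees(np.arccos(dn(q)))
ok=lambda p:-.2<p[0]<.3 and .3<p[1]<.95 and .36<p[2]<.8
def samp(rot,seed):
    best=None
    for i in range(50):
        T=np.array([rng.uniform(-.1,.28),rng.uniform(.32,.8),rng.uniform(.45,.75)])
        q,e=ik(T,rot,seed)
        if e>.001 or abs(q[5])>2.9: continue
        if min((q-lo2)[[2,4]].min(),(hi2-q)[[2,4]].min())>.2: continue
        for u in dirs:
            n=q
            for k in range(2): n=step(n,fk(n,P)[1].inv().apply(u),1.5)
            g=ang(q)-ang(n)
            if ok(fk(n,P)[0]) and (best is None or g>best[0]): best=(g,q,T)
    return best
rot=r0*R.from_euler('Z',-1.57); seed=np.array([1.8,-.1,-.45,1.,-.3,-2.])
for J in range(4):
    b=samp(rot,seed)
    if b is None: print('none');break
    q=b[1]; print('JUMP',np.round(b[2],3),np.round(q,2),'ang',round(ang(q),1))
    for k in range(12):
        c=[]
        for u in dirs:
            n=step(q,fk(q,P)[1].inv().apply(u),1.5)
            if ok(fk(n,P)[0]): c.append((ang(q)-ang(n),u,n))
        if not c: break
        g,u,n=max(c,key=lambda c:c[0])
        if g<1.2 and k>1: break
        q=n; print(u,round(ang(q),1),np.round(fk(q,P)[0],3),np.round(q,2))
    rot=fk(q,P)[1]; seed=q
    if ang(q)<20: break
E
date; time timeout 400 python3 greedy.py
```

```text
Mon Nov 30 18:19:00 UTC 2026
JUMP [0.025 0.698 0.541] [ 1.79 -0.03 -0.34  0.67 -0.26 -2.32] ang 60.8
[ 0.  0. -1.] 59.2 [0.031 0.699 0.496] [ 1.74 -0.01 -0.44  0.76 -0.16 -2.4 ]
[-1.  0. -1.] 57.0 [-0.011  0.7    0.476] [ 1.78 -0.   -0.49  0.96 -0.16 -2.62]
[ 0.  0. -1.] 54.4 [-0.005  0.702  0.442] [ 1.78  0.03 -0.5   0.86 -0.16 -2.53]
[ 0.  0. -1.] 52.0 [0.004 0.705 0.406] [ 1.78  0.06 -0.48  0.7  -0.16 -2.38]
[-1.  0. -1.] 49.8 [-0.036  0.708  0.386] [ 1.82  0.09 -0.52  0.86 -0.16 -2.56]
[-1.  0. -1.] 47.8 [-0.081  0.711  0.364] [ 1.85  0.11 -0.55  1.06 -0.16 -2.79]
none
real	0m18.549s
user	0m18.748s
sys	0m0.275s
```

```bash
cat > g2.py <<'E'
from rat import *
import itertools,sys
s=env.sense();r0=quat(s);rng=np.random.default_rng(2)
dirs=[np.array(u,float) for u in itertools.product((-1,0,1),repeat=3) if any(u)]
ang=lambda q:np.degrees(np.arccos(-fk(q,P)[1].as_matrix()[2,2]))
for A in (47,33,20):
    d=np.array([0,np.sin(np.radians(A)),-np.cos(np.radians(A))]); x=np.array([-1.,0,0]); B=R.from_matrix(np.array([x,np.cross(d,x),d]).T)
    out=[]
    for i in range(240):
        right=i%2
        T=np.array([rng.uniform(-.1,.5),rng.uniform(-.7,-.25),rng.uniform(.2,.7)]) if right else np.array([rng.uniform(-.3,.25),rng.uniform(.3,.95),rng.uniform(.33,.8)])
        seed=np.array([-.9,.6,.6,-.6,-2.,0]) if right else np.array([1.7,0,-.3,.3,-.5,0])
        q,e=ik(T,B,seed)   # twist free: only check d via any twist; j6 checked apart
        if e>.001: continue
        if min((q-lo2)[1:5].min(),(hi2-q)[1:5].min())>.15: continue
        for u in dirs:
            n=q
            for k in range(3): n=step(n,fk(n,P)[1].inv().apply(u),1.5)
            out.append((ang(q)-ang(n),np.round(T,2),u,np.round(fk(n,P)[0]-T,2),np.round(fk(n,P)[1].as_matrix()[:,2],2),np.round(q,2)))
    out.sort(key=lambda o:-o[0]); print('A',A); nl=nr=0
    for o in out:
        if o[1][1]>0 and nl<4: nl+=1; print('L',round(o[0],1),*o[1:])
        if o[1][1]<0 and nr<4: nr+=1; print('R',round(o[0],1),*o[1:])
E
time timeout 500 python3 g2.py
```

```text
A 47
L 6.1 [0.08 0.66 0.35] [-1.  0. -1.] [-0.13  0.01 -0.06] [-0.01  0.66 -0.76] [ 1.71  0.05 -0.54  0.54 -0.19  2.52]
L 5.8 [0.11 0.59 0.35] [-1.  0. -1.] [-0.12 -0.   -0.06] [-0.02  0.66 -0.75] [ 1.68 -0.08 -0.6   0.34 -0.25  2.73]
L 5.5 [0.05 0.58 0.38] [ 0.  0. -1.] [ 0.03  0.   -0.12] [-0.06  0.66 -0.75] [ 1.8  -0.14 -0.68  0.65 -0.28  2.35]
L 5.4 [-0.11  0.62  0.36] [ 1.  0. -1.] [ 0.12 -0.   -0.06] [ 0.02  0.66 -0.75] [ 1.96 -0.02 -0.72  1.25 -0.3   1.63]
R 3.8 [ 0.05 -0.42  0.61] [ 0. -1.  1.] [-0.   -0.06 -0.  ] [ 0.01  0.68 -0.73] [-1.34  0.41  1.04 -0.89 -2.92 -1.04]
R 3.8 [ 0.05 -0.42  0.61] [0. 0. 1.] [0.01 0.05 0.05] [ 0.02  0.68 -0.73] [-1.34  0.41  1.04 -0.89 -2.92 -1.04]
R 3.0 [ 0.09 -0.5   0.56] [ 0. -1.  1.] [ 0.   -0.04  0.01] [ 0.03  0.69 -0.72] [-1.29  0.56  1.12 -0.78 -2.85 -0.95]
R 3.0 [ 0.26 -0.67  0.28] [ 0. -1.  0.] [-0.04 -0.04 -0.05] [ 0.02  0.69 -0.72] [-1.14  1.05  1.36 -0.6  -2.57 -0.82]
A 33
R 2.5 [ 0.37 -0.58  0.43] [ 1. -1.  1.] [0.04 0.01 0.02] [ 0.04  0.51 -0.86] [-0.95  0.82  1.35 -0.57 -2.51 -1.02]
R 2.5 [ 0.37 -0.58  0.43] [ 0. -1.  1.] [-0.05
[... 599 characters left out ...]
01  0.01] [-0.01  0.3  -0.95] [-1.44  0.68  1.37 -0.08 -2.61 -0.19]
R 2.7 [-0.07 -0.6   0.57] [-1. -1.  1.] [-0.09 -0.    0.  ] [-0.02  0.3  -0.95] [-1.44  0.68  1.37 -0.08 -2.61 -0.19]
L 0.0 [-0.3   0.86  0.44] [ 0. -1. -1.] [-0.   -0.13 -0.13] [-0.    0.34 -0.94] [ 2.14  0.85  1.26  0.19 -1.68  2.62]
L 0.0 [-0.3   0.86  0.44] [ 1. -1. -1.] [ 0.11 -0.11 -0.11] [-0.    0.34 -0.94] [ 2.14  0.85  1.26  0.19 -1.68  2.62]
L 0.0 [-0.3   0.86  0.44] [ 1.  0. -1.] [ 0.13 -0.   -0.13] [-0.    0.34 -0.94] [ 2.14  0.85  1.26  0.19 -1.68  2.62]
L 0.0 [-0.18  0.73  0.62] [ 0.  0. -1.] [ 0.   -0.   -0.19] [-0.    0.34 -0.94] [ 2.1   0.6   1.27  0.18 -1.93  2.71]
real	1m23.863s
user	1m24.159s
sys	0m0.217s
```

```bash
cat > g3.py <<'E'
from rat import *
import itertools
from path import plan
s=env.sense();r0=quat(s);q0=np.array(s['joints'])
dirs=[np.array(u,float) for u in itertools.product((-1,0,1),(-1,0),(0,1)) if any(u)]
ang=lambda q:np.degrees(np.arccos(-fk(q,P)[1].as_matrix()[2,2]))
for T in [(.02,-.38,.6),(.05,-.42,.6),(.0,-.3,.62),(.1,-.4,.6)]:
    q,e=ik(np.array(T),r0,q0); print('START',T,np.round(q,2),round(e,4))
    if e>.01: continue
    seq=[]
    for k in range(26):
        c=[]
        for u in dirs:
            n=step(q,fk(q,P)[1].inv().apply(u),1.5);p=fk(n,P)[0]
            if -.1<p[0]<.3 and -.7<p[1]<-.25: c.append((ang(q)-ang(n),u,n))
        g,u,n=max(c,key=lambda c:c[0]); seq.append((u.astype(int).tolist(),round(g,1))); q=n
    print(round(ang(q),1),np.round(fk(q,P)[1].as_matrix()[:,2],2),np.round(fk(q,P)[0],2),np.round(q,2)); print(seq)
plan(s,[(.30,-.45,.35,0),(.05,-.42,.6,0)])
E
time python3 g3.py
```

```text
START (0.02, -0.38, 0.6) [-1.37  0.36  0.79 -0.89 -2.96 -0.97] 0.0283
START (0.05, -0.42, 0.6) [-1.36  0.42  0.91 -1.01 -2.96 -1.1 ] 0.0713
START (0.0, -0.3, 0.62) [-1.37  0.21  0.63 -0.88 -2.96 -0.96] 0.0174
START (0.1, -0.4, 0.6) [-1.36  0.4   0.92 -1.33 -2.96 -1.42] 0.0381
(0.3, -0.45, 0.35, 0) shift [ 106.5  149.8 -228.6] rows 5 q [-1.01  0.67  0.67 -0.74 -2.43 -0.88] err 0.0 dq/row 0.13
(0.05, -0.42, 0.6, 0) shift [ 355.3  386.6 -317.7] rows 6 q [-1.36  0.42  0.91 -1.01 -2.96 -1.1 ] err 0.071 dq/row 0.2
real	0m1.798s
user	0m2.064s
sys	0m0.243s
```

```bash
sed -i 's/for T in \[.*/for T in [(.03,-.38,.52),(.1,-.45,.5),(.2,-.5,.45)]:/; s/(.05,-.42,.6,0)/(.03,-.38,.52,0)/' g3.py; python3 g3.py
```

```text
START (0.03, -0.38, 0.52) [-1.3   0.37  0.52 -0.53 -2.71 -0.61] 0.0
31.5 [ 0.12  0.51 -0.85] [-0.01 -0.42  0.69] [-1.54  0.4   1.38 -1.16 -2.99 -1.2 ]
[([1, -1, 0], np.float64(0.0)), ([0, -1, 1], np.float64(0.3)), ([0, -1, 1], np.float64(1.4)), ([0, -1, 1], np.float64(1.4)), ([0, -1, 1], np.float64(1.4)), ([0, -1, 1], np.float64(1.4)), ([0, -1, 1], np.float64(1.3)), ([0, -1, 1], np.float64(1.3)), ([0, -1, 1], np.float64(1.2)), ([-1, -1, 1], np.float64(1.1)), ([-1, -1, 1], np.float64(1.1)), ([0, -1, 1], np.float64(1.2)), ([-1, -1, 1], np.float64(1.1)), ([0, 0, 1], np.float64(1.0)), ([-1, -1, 1], np.float64(1.1)), ([-1, -1, 1], np.float64(1.1)), ([0, 0, 1], np.float64(1.1)), ([0, -1, 1], np.float64(1.3)), ([0, 0, 1], np.float64(1.1)), ([0, 0, 1], np.float64(1.2)), ([0, -1, 1], np.float64(1.3)), ([0, 0, 1], np.float64(1.2)), ([0, 0, 1], np.float64(1.2)), ([0, -1, 1], np.float64(1.2)), ([0, 0, 1], np.float64(1.2)), ([0, 0, 1], np.float64(1.2))]
START (0.1, -0.45, 0.5) [-1.26  0.52  0.77 -0.74 -2.77 -0.84] 0.0
31.3 [ 0.19  0.49 -0.85] [-0.   -0.38  0.71] [-1.64  0.32  1.35 -1.45 -2.99 -1.
[... 1303 characters left out ...]
2)), ([-1, -1, 1], np.float64(1.1)), ([0, 0, 1], np.float64(1.0)), ([0, -1, 1], np.float64(1.3)), ([-1, -1, 1], np.float64(1.1)), ([0, 0, 1], np.float64(1.0)), ([0, -1, 1], np.float64(1.3)), ([0, 0, 1], np.float64(1.1)), ([0, -1, 1], np.float64(1.3)), ([0, 0, 1], np.float64(1.1)), ([0, -1, 1], np.float64(1.3)), ([0, 0, 1], np.float64(1.1)), ([0, 0, 1], np.float64(1.2)), ([0, -1, 1], np.float64(1.3)), ([0, 0, 1], np.float64(1.2)), ([0, 0, 1], np.float64(1.2))]
(0.3, -0.45, 0.35, 0) shift [ 106.5  149.8 -228.6] rows 5 q [-1.01  0.67  0.67 -0.74 -2.43 -0.88] err 0.0 dq/row 0.13
(0.03, -0.38, 0.52, 0) shift [ 374.1  336.6 -243.2] rows 6 q [-1.3   0.37  0.52 -0.53 -2.71 -0.61] err 0.0 dq/row 0.06
```

```bash
date; cat > bin.py <<'E'
from path import *
s=env.sense()
c=env.capture('top'); c0=cv2.imread('pics/top0.png')[:,:,::-1].astype(int)
m=((c0[...,0]>110)&(c0[...,1]<60)&(c0[...,2]<60)).astype(np.uint8)
for col in (262,290,320,345,366):
    r=np.where(m[:,col])[0].max(); print('front foot',np.round(atz(c,(r+.5,col),0),4))
for row in (100,130,150):
    k=np.where(m[row])[0]; print('ends at z.14',np.round(atz(c,(row,k.min()-.5),.14),4),np.round(atz(c,(row,k.max()+.5),.14),4))
f=env.spot_point(c,'loaf_bin_side'); print([np.round(atz(c,x['pixel'],0),4) for x in f[:1]])
d=env.capture('side'); f=env.spot_point(d,'loaf_bin_side'); print([np.round(atz(d,x['pixel'],0),4) for x in f[:1]])
f=env.spot_point(c,'hook_seat'); g=env.spot_point(d,'hook_seat'); print('seat',tri([(c,f[0]['pixel']),(d,g[0]['pixel'])]) if f and g else 0)
f=env.spot_point(c,'hook_tip'); g=env.spot_point(d,'hook_tip'); print('tip',tri([(c,f[0]['pixel']),(d,g[0]['pixel'])]) if f and g else 0)
plan(s,[(.5,-.33,.33,1.57),(.63,0.0,.27,1.57),(.63,0.0,.21,1.57),(.63,-.09,.19,1.57),(.63,-.17,.11,1.57)])
E
python3 bin.py
```

```text
Mon Nov 30 18:23:33 UTC 2026
front foot [0.6837 0.1261 0.    ]
front foot [0.6825 0.0488 0.    ]
front foot [ 0.6843 -0.0338  0.    ]
front foot [ 0.6831 -0.1026  0.    ]
front foot [ 0.704  -0.1604  0.    ]
ends at z.14 [0.8143 0.1511 0.14  ] [ 0.8195 -0.1198  0.14  ]
ends at z.14 [0.74   0.1512 0.14  ] [ 0.7455 -0.1177  0.14  ]
ends at z.14 [0.691  0.1569 0.14  ] [0.6912 0.1497 0.14  ]
[array([0.6821, 0.0011, 0.    ])]
[array([ 0.7696, -0.217 ,  0.    ])]
seat (array([0.53807798, 0.28840428, 0.28646826]), np.float64(0.0024954203416771817))
tip (array([0.49495089, 0.27935308, 0.30565683]), np.float64(0.003485584738495964))
(0.5, -0.33, 0.33, 1.57) shift [ -97.1  187.7 -119.5] rows 9 q [-0.74  0.68  0.69 -0.92 -2.23 -2.71] err 0.0 dq/row 0.24
(0.63, 0.0, 0.27, 1.57) shift [-237.3  294.3  194.2] rows 6 q [-0.27  0.56  0.36 -1.   -1.73 -2.81] err 0.0 dq/row 0.1
(0.63, 0.0, 0.21, 1.57) shift [-237.3  241.9  223.4] rows 1 q [-0.27  0.62  0.3  -0.99 -1.66 -2.71] err 0.0 dq/row 0.1
(0.63, -0.09, 0.19, 1.57) shift [-234.5  180.6  154.7] rows 2 q [-0.38  0.7   0.39 -0.95 -1.76 -2.66] err 0.0 dq/row 0.06
(0.63, -0.17, 0.11, 1.57) shift [-231.9   71.7  123.9] rows 2 q [-0.47  0.85  0.46 -0.9  -1.78 -2.55] err 0.0 dq/row 0.08
```

Call:
move_arm --targets '[{"tx": -30,"ty": 120,"tz": -80,"twist": 0,"hand": 0},{"tx": -50,"ty": 160,"tz": -100,"twist": 0.2,"hand": 0},{"tx": -97,"ty": 188,"tz": -120,"twist": 1.57,"hand": 0},{"tx": -97,"ty": 188,"tz": -120,"twist": 1.57,"hand": 0},{"tx": -97,"ty": 188,"tz": -120,"twist": 1.57,"hand": 0},{"tx": -97,"ty": 188,"tz": -120,"twist": 1.57,"hand": 0},{"tx": -97,"ty": 188,"tz": -120,"twist": 1.57,"hand": 0},{"tx": -97,"ty": 188,"tz": -120,"twist": 1.57,"hand": 0},{"tx": -97,"ty": 188,"tz": -120,"twist": 1.57,"hand": 0},{"tx": -97,"ty": 188,"tz": -120,"twist": 1.57,"hand": 0},{"tx": -97,"ty": 188,"tz": -120,"twist": 1.57,"hand": 0},{"tx": -200,"ty": 275,"tz": 90,"twist": 1.57,"hand": 0},{"tx": -247,"ty": 292,"tz": 172,"twist": 1.57,"hand": 0},{"tx": -247,"ty": 292,"tz": 172,"twist": 1.57,"hand": 0},{"tx": -247,"ty": 292,"tz": 172,"twist": 1.57,"hand": 0},{"tx": -247,"ty": 292,"tz": 172,"twist": 1.57,"hand": 0},{"tx": -247,"ty": 292,"tz": 172,"twist": 1.57,"hand": 0},{"tx": -247,"ty": 292,"tz": 172,"twist": 1.57,"hand": 0},{"tx": -247,"ty": 292,"tz": 172,"twist": 1.57,"hand": 0}]' --grip_force 55

```text
t: 26.5
tool_pos: [0.6398, -0.0206, 0.2785]
ee_rot: [-0.363, 0.599, 0.62, 0.352]
ft_force: [-1.3, -0.4, -2.8]
opening: 0.0097
finger_force: 54.9
```

```bash
cat > bp.py <<'E'
from path import *
import sys
s=st(); print('ff',s['finger_force'])
cs=[env.capture('side'),env.capture('top')]
for k in ['board_center','board_hole','board_side_a']:
    fs=[env.spot_point(c,k)[:2] for c in cs]
    print(k,[[(np.round(f['pixel']).tolist(),round(f['score'],2)) for f in g] for g in fs])
    for a in fs[0]:
        for b in fs[1]:
            x,e=tri([(cs[0],a['pixel']),(cs[1],b['pixel'])]); print('   ',np.round(x,4),round(e,4))
im=np.hstack([cs[0]['color'][80:400,160:460],cs[1]['color'][40:360,130:430]]);cv2.imwrite('pics/'+sys.argv[1]+'.png',cv2.resize(im,(800,427))[:,:,::-1])
E
python3 bp.py f1
```

```text
t 26.5 tcp [ 0.6398 -0.0206  0.2785] R [[-0.017, 0.999, -0.028], [0.487, 0.033, 0.873], [0.873, 0.001, -0.488]] j [-0.3   0.58  0.41 -1.   -1.77 -2.83] F [-1.3 -0.4 -2.8] op 0.0097
ff 54.946192286442965
board_center [[([222.0, 325.0], 0.71)], [([170.0, 316.0], 0.84), ([210.0, 171.0], 0.65)]]
    [ 0.6381 -0.0088  0.1961] 0.0006
    [ 0.6394  0.3696 -0.0592] 0.0896
board_hole [[([185.0, 328.0], 0.8)], [([164.0, 301.0], 0.72), ([171.0, 289.0], 0.48)]]
    [0.6409 0.0271 0.2825] 0.0052
    [0.6367 0.0499 0.2682] 0.0147
board_side_a [[([219.0, 322.0], 0.94), ([230.0, 205.0], 0.58)], [([165.0, 348.0], 0.71), ([171.0, 288.0], 0.63)]]
    [ 0.6269 -0.0693  0.2513] 0.0128
    [0.6415 0.0542 0.161 ] 0.0015
    [ 0.4881 -0.0889  0.2911] 0.1453
    [0.4826 0.0245 0.2121] 0.1504
```

View pics/f1.png

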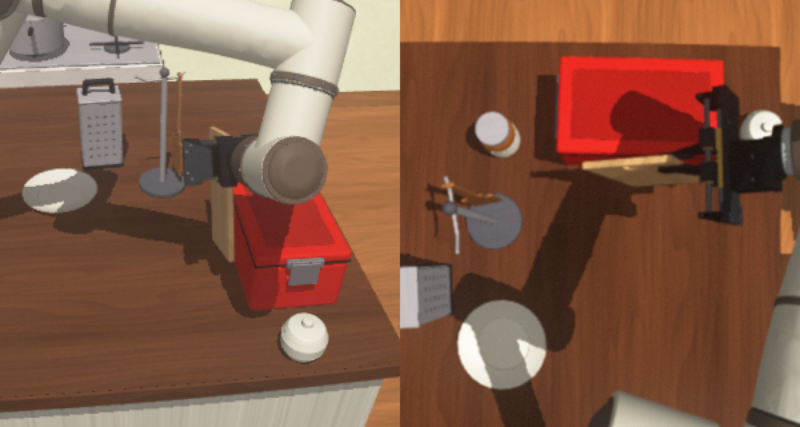

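Call:
move_arm --targets '[{"tx": -35,"ty": 0,"tz": 13,"twist": 0,"hand": 0},{"tx": -56,"ty": 0,"tz": 20,"twist": 0,"hand": 0},{"tx": -61,"ty": 0,"tz": 22,"twist": 0,"hand": 0}]' --grip_force 55

```text
t: 27.28
tool_pos: [0.6408, -0.0308, 0.2187]
ee_rot: [-0.364, 0.597, 0.621, 0.355]
ft_force: [-0.7, -3.6, 20.5]
opening: 0.01
finger_force: 55.1
```

Call:
move_arm --targets '[{"tx": -10,"ty": -0.6,"tz": -10,"twist": 0,"hand": 0},{"tx": -20,"ty": -1.2,"tz": -20,"twist": 0,"hand": 0},{"tx": -31,"ty": -1.6,"tz": -29,"twist": 0,"hand": 0},{"tx": -42,"ty": -2,"tz": -37,"twist": 0,"hand": 0},{"tx": -54,"ty": -2.5,"tz": -45,"twist": 0,"hand": 0},{"tx": -65,"ty": -2.9,"tz": -52,"twist": 0,"hand": 0},{"tx": -78,"ty": -3.2,"tz": -58,"twist": 0,"hand": 0},{"tx": -91,"ty": -3.6,"tz": -63,"twist": 0,"hand": 0}]' --grip_force 12

```text
t: 28.28
tool_pos: [0.6412, -0.1293, 0.1723]
ee_rot: [-0.363, 0.596, 0.622, 0.356]
ft_force: [0.5, 0.6, 18.1]
opening: 0.0095
finger_force: 12.0
```

```bash
python3 bp.py f2
```

```text
t 28.27 tcp [ 0.6412 -0.1293  0.1723] R [[-0.027, 0.999, -0.027], [0.483, 0.036, 0.875], [0.875, 0.01, -0.483]] j [-0.42  0.76  0.46 -0.94 -1.8  -2.64] F [ 0.5  0.6 18.1] op 0.0095
ff 12.000277811894193
board_center [[([260.0, 328.0], 0.56)], [([178.0, 342.0], 0.9)]]
    [ 0.6335 -0.0771  0.1291] 0.004
board_hole [[([230.0, 332.0], 0.97), ([246.0, 326.0], 0.3)], [([167.0, 355.0], 0.64), ([177.0, 313.0], 0.45)]]
    [ 0.6381 -0.0892  0.2301] 0.0022
    [ 0.6419 -0.0074  0.1671] 0.0156
    [ 0.6358 -0.0951  0.1907] 0.0111
    [ 0.6399 -0.0091  0.1192] 0.0066
board_side_a [[([246.0, 327.0], 0.85), ([283.0, 331.0], 0.76)], [([176.0, 370.0], 0.96), ([175.0, 312.0], 0.64)]]
    [ 0.6213 -0.1246  0.2131] 0.0028
    [ 0.6437 -0.0056  0.1157] 0.0051
    [ 0.6358 -0.1456  0.1162] 0.0028
    [ 0.6638 -0.0139 -0.0111] 0.0063
```

Call:
move_arm --targets '[{"tx": 20,"ty": 0,"tz": -30,"twist": 0,"hand": 0},{"tx": 60,"ty": -1,"tz": -110,"twist": 0,"hand": 0},{"tx": 108,"ty": -2,"tz": -197,"twist": -0.1,"hand": 0},{"tx": 108,"ty": -2,"tz": -197,"twist": -3.14,"hand": 0},{"tx": 108,"ty": -2,"tz": -197,"twist": -3.14,"hand": 0},{"tx": 108,"ty": -2,"tz": -197,"twist": -3.14,"hand": 0},{"tx": 108,"ty": -2,"tz": -197,"twist": -3.14,"hand": 0},{"tx": 108,"ty": -2,"tz": -197,"twist": -3.14,"hand": 0},{"tx": 108,"ty": -2,"tz": -197,"twist": -3.14,"hand": 0},{"tx": 108,"ty": -2,"tz": -197,"twist": -3.14,"hand": 0},{"tx": 108,"ty": -2,"tz": -197,"twist": -3.14,"hand": 0},{"tx": 108,"ty": -2,"tz": -197,"twist": -3.14,"hand": 0},{"tx": 108,"ty": -2,"tz": -197,"twist": -3.14,"hand": 0},{"tx": 108,"ty": -2,"tz": -197,"twist": -3.14,"hand": 0},{"tx": 108,"ty": -2,"tz": -197,"twist": -3.14,"hand": 0},{"tx": 108,"ty": -2,"tz": -197,"twist": -3.14,"hand": 0},{"tx": 108,"ty": -2,"tz": -197,"twist": -3.14,"hand": 0},{"tx": 108,"ty": -2,"tz": -197,"twist": -3.14,"hand": 0},{"tx": 108,"ty": -2,"tz": -197,"twist": -3.14,"hand": 0},{"tx": 108,"ty": -2,"tz": -197,"twist": -3.14,"hand": 0}]' --grip_force 55

```text
t: 31.18
tool_pos: [0.6418, -0.2497, 0.3554]
ee_rot: [-0.352, 0.619, -0.6, -0.364]
ft_force: [0.6, 0.8, -2.7]
opening: 0.0096
finger_force: 55.0
```

```bash
python3 bp.py f3
```

```text
t 31.18 tcp [ 0.6418 -0.2497  0.3554] R [[0.016, -0.999, -0.028], [-0.486, -0.032, 0.873], [-0.874, 0.0, -0.487]] j [-0.58  0.76  0.93 -1.07 -2.19  0.16] F [ 0.6  0.8 -2.7] op 0.0096
ff 54.99932236969471
board_center [[([211.0, 346.0], 0.6)], [([160.0, 413.0], 0.92), ([260.0, 143.0], 0.36)]]
    [ 0.6375 -0.177   0.3437] 0.0002
    [0.5909 0.3074 0.1113] 0.1926
board_hole [[([254.0, 354.0], 0.95)], [([162.0, 447.0], 0.84)]]
    [ 0.6416 -0.2591  0.2973] 0.0023
board_side_a [[([228.0, 343.0], 0.6), ([194.0, 352.0], 0.6)], [([153.0, 443.0], 0.94), ([212.0, 171.0], 0.69)]]
    [ 0.6357 -0.2303  0.3425] 0.0148
    [ 0.6648  0.3498 -0.059 ] 0.1248
    [ 0.6373 -0.2082  0.4029] 0.0005
    [0.66   0.2935 0.1167] 0.1279
```

View pics/f3.png

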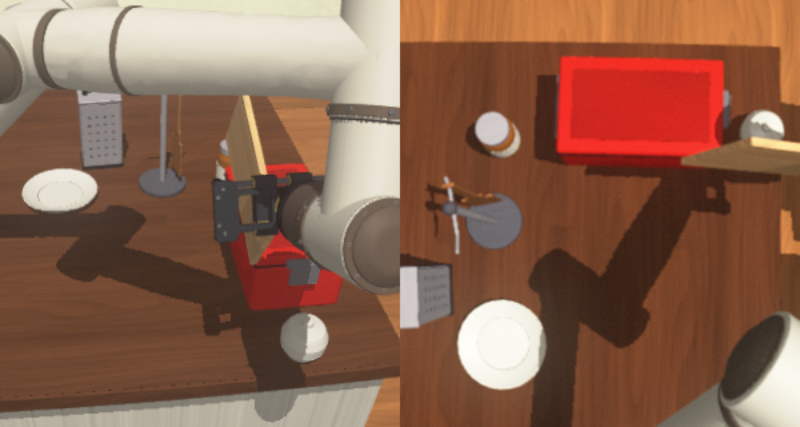

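Call:
move_arm --targets '[{"tx": 179,"ty": 0,"tz": 100,"twist": 0,"hand": 0},{"tx": 179,"ty": 0,"tz": 100,"twist": 0,"hand": 0},{"tx": 179,"ty": 0,"tz": 100,"twist": 0,"hand": 0},{"tx": 179,"ty": 0,"tz": 100,"twist": 0,"hand": 0},{"tx": 185,"ty": 0,"tz": 103,"twist": 0,"hand": 0},{"tx": 192,"ty": 0,"tz": 107,"twist": 0,"hand": 0},{"tx": 197,"ty": 0,"tz": 110,"twist": 0,"hand": 0}]' --grip_force 55

```text
t: 32.45
tool_pos: [0.6424, -0.2499, 0.1327]
ee_rot: [-0.353, 0.62, -0.6, -0.362]
ft_force: [-0.2, -0.2, -2.5]
opening: 0.0092
finger_force: 55.0
```

Call:
move_arm --targets '[{"tx": -5,"ty": -0.3,"tz": 9,"twist": 0,"hand": 0},{"tx": -10,"ty": -0.6,"tz": 17.5,"twist": 0,"hand": 0},{"tx": -17,"ty": -1.1,"tz": 30.6,"twist": 0,"hand": 0},{"tx": -23,"ty": -1.6,"tz": 44,"twist": 0,"hand": 0},{"tx": -28,"ty": -2,"tz": 58.7,"twist": 0,"hand": 0},{"tx": -31,"ty": -2.5,"tz": 73,"twist": 0,"hand": 0},{"tx": -31,"ty": -2.5,"tz": 73,"twist": 0,"hand": 0}]' --grip_force 12

```text
t: 33.33
tool_pos: [0.6417, -0.1686, 0.1227]
ee_rot: [-0.353, 0.619, -0.599, -0.365]
ft_force: [-1.0, 2.3, 0.4]
opening: 0.0099
finger_force: 12.0
```

```bash
python3 bp.py f4
```

```text
t 33.33 tcp [ 0.6417 -0.1686  0.1227] R [[0.016, -0.999, -0.029], [-0.485, -0.033, 0.874], [-0.874, 0.0, -0.486]] j [-0.47  0.85  0.5  -0.91 -1.8   0.56] F [-1.   2.3  0.4] op 0.0099
ff 12.00090583122801
board_center [[([285.0, 326.0], 0.86), ([313.0, 343.0], 0.39)], [([179.0, 358.0], 0.81)]]
    [ 0.6303 -0.1214  0.0863] 0.0046
    [ 0.6597 -0.14    0.0013] 0.0129
board_hole [[([317.0, 338.0], 0.88)], [([178.0, 391.0], 0.96)]]
    [ 0.6405 -0.2114  0.0685] 0.0004
board_side_a [[([308.0, 332.0], 0.72), ([266.0, 333.0], 0.63)], [([171.0, 362.0], 0.83), ([179.0, 347.0], 0.58)]]
    [ 0.6534 -0.1429  0.0274] 0.0107
    [ 0.6501 -0.1098 -0.009 ] 0.0022
    [ 0.6421 -0.1201  0.1483] 0.0026
    [ 0.6386 -0.0905  0.1213] 0.009
```

Call:
move_arm --targets '[{"tx": 0,"ty": 0,"tz": 0,"twist": 0,"hand": 0},{"tx": 1,"ty": -6,"tz": 0,"twist": 0.05,"hand": 0},{"tx": 2,"ty": -12,"tz": 0,"twist": 0.1,"hand": 0},{"tx": 3,"ty": -18,"tz": 0,"twist": 0.15,"hand": 0},{"tx": 3,"ty": -24,"tz": 0,"twist": 0.2,"hand": 0},{"tx": 3,"ty": -24,"tz": 0,"twist": 0.2,"hand": 0}]' --grip_force 5

```text
t: 34.48
tool_pos: [0.6658, -0.1723, 0.1198]
ee_rot: [0.314, -0.557, 0.659, 0.396]
ft_force: [0.4, -1.3, 4.5]
opening: 0.0115
finger_force: 5.0
```

```bash
python3 bp.py f5
```

```text
t 34.48 tcp [ 0.6658 -0.1723  0.1198] R [[-0.183, -0.983, -0.027], [-0.485, 0.066, 0.872], [-0.855, 0.173, -0.488]] j [-0.46  0.88  0.57 -0.92 -1.81  0.32] F [ 0.4 -1.3  4.5] op 0.0115
ff 5.026085078716278
board_center [[([290.0, 336.0], 0.61)], [([172.0, 356.0], 0.87)]]
    [ 0.6544 -0.1217  0.0683] 0.0011
board_hole [[([316.0, 343.0], 0.74)], [([172.0, 392.0], 0.58)]]
    [ 0.6535 -0.2118  0.0721] 0.0034
board_side_a [[([137.0, 273.0], 0.7), ([312.0, 332.0], 0.69)], [([180.0, 350.0], 0.75)]]
    [ 0.5414 -0.04    0.4532] 0.0398
    [ 0.6482 -0.1196 -0.0139] 0.0025
```

View pics/f5.png

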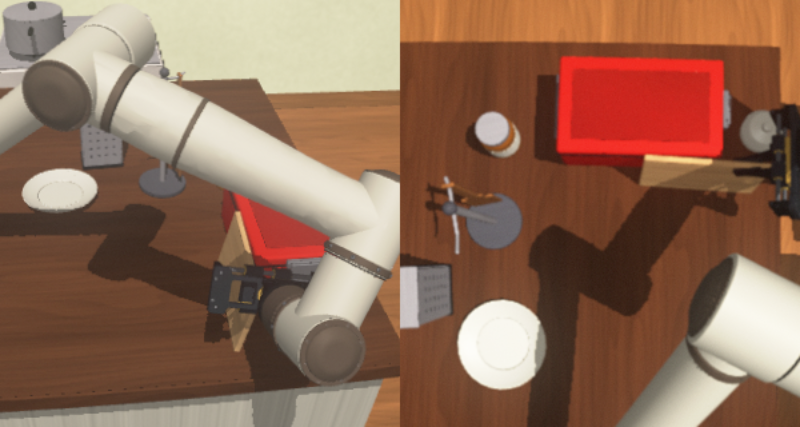

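Call:
move_arm --targets '[{"tx": 0,"ty": 0,"tz": 0,"twist": 0,"hand": 36},{"tx": 0,"ty": 0,"tz": 0,"twist": 0,"hand": 36},{"tx": 0,"ty": 0,"tz": 0,"twist": 0,"hand": 36},{"tx": 0,"ty": 0,"tz": -20,"twist": 0,"hand": 36},{"tx": 0,"ty": 0,"tz": -50,"twist": 0,"hand": 36},{"tx": 0,"ty": 0,"tz": -100,"twist": 0,"hand": 50},{"tx": 0,"ty": 0,"tz": -120,"twist": 0,"hand": 60},{"tx": 0,"ty": 0,"tz": -120,"twist": 0,"hand": 60},{"tx": 0,"ty": 0,"tz": -120,"twist": 0,"hand": 60}]'

```text
t: 36.0
tool_pos: [0.669, -0.2748, 0.1769]
ee_rot: [0.314, -0.556, 0.659, 0.398]
ft_force: [0.4, 0.6, -0.1]
opening: 0.0589
finger_force: 0.0
```

```bash
python3 bp.py f6; date
```

```text
t 36.0 tcp [ 0.669  -0.2748  0.1769] R [[-0.185, -0.982, -0.029], [-0.482, 0.066, 0.874], [-0.856, 0.176, -0.486]] j [-0.57  0.94  0.84 -0.94 -2.03  0.21] F [ 0.4  0.6 -0.1] op 0.0589
ff 0.0
board_center [[([287.0, 337.0], 0.95)], [([171.0, 357.0], 0.77), ([294.0, 206.0], 0.55)]]
    [ 0.6553 -0.1224  0.079 ] 0.0001
    [ 0.5162  0.1522 -0.025 ] 0.2261
board_hole [[], [([174.0, 392.0], 0.94)]]
board_side_a [[([268.0, 346.0], 0.9), ([310.0, 333.0], 0.87)], [([181.0, 351.0], 0.83)]]
    [ 0.6494 -0.1043  0.1246] 0.0267
    [ 0.6464 -0.1219 -0.0057] 0.0062
Mon Nov 30 18:28:24 UTC 2026
```

View pics/f6.png

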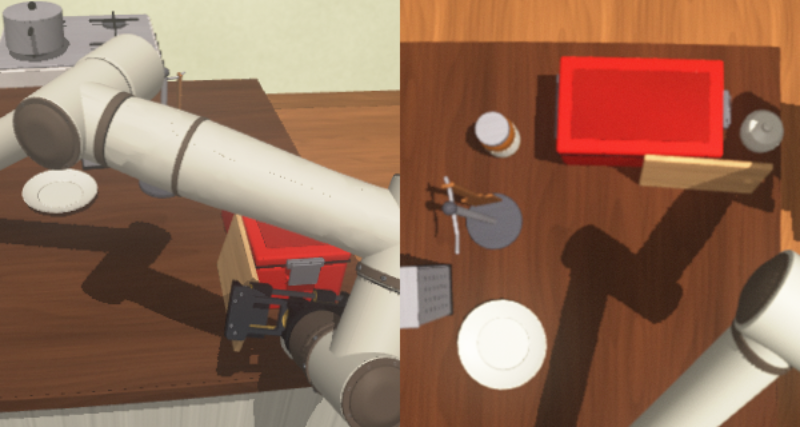

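Call:
move_arm --targets '[{"tx": 18,"ty": 1,"tz": 20,"twist": 0,"hand": 60},{"tx": 18,"ty": 1,"tz": 55,"twist": 0,"hand": 60},{"tx": 18,"ty": 1,"tz": 85,"twist": 0,"hand": 60},{"tx": 18,"ty": 1,"tz": 107,"twist": 0,"hand": 50},{"tx": 18,"ty": 1,"tz": 107,"twist": 0,"hand": 0},{"tx": 18,"ty": 1,"tz": 107,"twist": 0,"hand": 0},{"tx": 18,"ty": 1,"tz": 107,"twist": 0,"hand": 0},{"tx": 18,"ty": 1,"tz": 107,"twist": 0,"hand": 0},{"tx": 18,"ty": 1,"tz": 107,"twist": 0,"hand": 0},{"tx": 18,"ty": 1,"tz": 107,"twist": 0,"hand": 0}]' --grip_force 40

```text
t: 37.65
tool_pos: [0.661, -0.1915, 0.1109]
ee_rot: [0.314, -0.556, 0.659, 0.398]
ft_force: [-2.9, -2.0, 1.0]
opening: 0.0104
finger_force: 40.0
```

```bash
python3 -c "
from path import *
s=st(); print(s['finger_force'])
p=np.array(s['tool_pos'])
plan(s,[(p[0],p[1]-.05,.36,0),(.62,-.2,.37,2.94),(.55,-.05,.2,2.94),(.47,.15,.36,2.94),(.47,.2,.29,2.94),(.53,.22,.26,2.94)])"
```

```text
t 37.65 tcp [ 0.661  -0.1915  0.1109] R [[-0.184, -0.982, -0.029], [-0.483, 0.065, 0.873], [-0.856, 0.175, -0.487]] j [-0.48  0.9   0.59 -0.91 -1.83  0.34] F [-2.9 -2.   1. ] op 0.0104
39.962945099287026
(np.float64(0.6610437559386271), np.float64(-0.24151840202290498), 0.36, 0) shift [-189.1   40.3 -164.9] rows 5 q [-0.56  0.78  0.98 -1.09 -2.19 -0.09] err 0.0 dq/row 0.11
(0.62, -0.2, 0.37, 2.94) shift [-210.1   85.1 -132.3] rows 16 q [-0.54  0.66  0.77 -1.04 -2.12 -2.95] err 0.0 dq/row 0.18
(0.55, -0.05, 0.2, 2.94) shift [-124.2  133.8   83.4] rows 4 q [-0.37  0.56  0.15 -0.94 -1.69 -2.58] err 0.0 dq/row 0.19
(0.47, 0.15, 0.36, 2.94) shift [-343.1  253.4  182.5] rows 5 q [-0.08  0.17 -0.   -1.05 -1.58 -2.94] err 0.0 dq/row 0.09
(0.47, 0.2, 0.29, 2.94) shift [-307.3  244.4  260.2] rows 2 q [ 0.02  0.22 -0.11 -1.08 -1.42 -2.84] err 0.0 dq/row 0.08
(0.53, 0.22, 0.26, 2.94) shift [-302.3  181.5  290.5] rows 2 q [ 0.05  0.35 -0.02 -1.09 -1.38 -2.83] err 0.0 dq/row 0.06
```

Call:
move_arm --targets '[{"tx": -20,"ty": 5,"tz": -18,"twist": 0,"hand": 0},{"tx": -70,"ty": 16,"tz": -60,"twist": 0,"hand": 0},{"tx": -115,"ty": 26,"tz": -100,"twist": 0,"hand": 0},{"tx": -189,"ty": 40,"tz": -165,"twist": 0.1,"hand": 0},{"tx": -210,"ty": 70,"tz": -150,"twist": 2.94,"hand": 0},{"tx": -210,"ty": 85,"tz": -132,"twist": 2.94,"hand": 0},{"tx": -210,"ty": 85,"tz": -132,"twist": 2.94,"hand": 0},{"tx": -210,"ty": 85,"tz": -132,"twist": 2.94,"hand": 0},{"tx": -210,"ty": 85,"tz": -132,"twist": 2.94,"hand": 0},{"tx": -210,"ty": 85,"tz": -132,"twist": 2.94,"hand": 0},{"tx": -210,"ty": 85,"tz": -132,"twist": 2.94,"hand": 0},{"tx": -210,"ty": 85,"tz": -132,"twist": 2.94,"hand": 0},{"tx": -210,"ty": 85,"tz": -132,"twist": 2.94,"hand": 0},{"tx": -210,"ty": 85,"tz": -132,"twist": 2.94,"hand": 0},{"tx": -210,"ty": 85,"tz": -132,"twist": 2.94,"hand": 0},{"tx": -210,"ty": 85,"tz": -132,"twist": 2.94,"hand": 0},{"tx": -210,"ty": 85,"tz": -132,"twist": 2.94,"hand": 0},{"tx": -210,"ty": 85,"tz": -132,"twist": 2.94,"hand": 0},{"tx": -210,"ty": 85,"tz": -132,"twist": 2.94,"hand": 0},{"tx": -210,"ty": 85,"tz": -132,"twist": 2.94,"hand": 0}]' --grip_force 50

```text
t: 40.15
tool_pos: [0.6205, -0.1995, 0.3707]
ee_rot: [-0.362, 0.6, 0.62, 0.353]
ft_force: [-0.1, 0.7, -1.9]
opening: 0.0098
finger_force: 50.0
```

```bash
python3 bp.py f7
```

```text
t 40.15 tcp [ 0.6205 -0.1995  0.3707] R [[-0.018, 1.0, -0.026], [0.488, 0.031, 0.872], [0.872, 0.003, -0.489]] j [-0.54  0.65  0.77 -1.04 -2.12 -2.95] F [-0.1  0.7 -1.9] op 0.0098
ff 49.97749975416809
board_center [[([201.0, 329.0], 0.88)], [([169.0, 384.0], 0.91)]]
    [ 0.6164 -0.1236  0.3356] 0.0025
board_hole [[([179.0, 341.0], 0.7)], [([162.0, 426.0], 0.92)]]
    [ 0.6211 -0.174   0.4169] 0.0009
board_side_a [[([230.0, 332.0], 0.76), ([173.0, 329.0], 0.57)], [([171.0, 411.0], 0.93), ([168.0, 356.0], 0.6)]]
    [ 0.6168 -0.1853  0.3039] 0.0055
    [ 0.6371 -0.0918  0.2324] 0.0007
    [ 0.6033 -0.1488  0.4181] 0.0002
    [ 0.6186 -0.0675  0.3712] 0.0043
```

Call:
move_arm --targets '[{"tx": -68,"ty": -66,"tz": 235,"twist": 0,"hand": 0},{"tx": -68,"ty": -66,"tz": 235,"twist": 0,"hand": 0},{"tx": -68,"ty": -66,"tz": 235,"twist": 0,"hand": 0},{"tx": -68,"ty": -66,"tz": 235,"twist": 0,"hand": 0},{"tx": -68,"ty": -66,"tz": 235,"twist": 0,"hand": 0},{"tx": -68,"ty": -66,"tz": 235,"twist": 0,"hand": 0}]'

```text
t: 41.3
tool_pos: [0.55, -0.0296, 0.1958]
ee_rot: [-0.363, 0.6, 0.62, 0.353]
ft_force: [0.2, -1.0, -1.5]
opening: 0.0103
finger_force: 50.0
```

Call:
move_arm --targets '[{"tx": 0,"ty": 0,"tz": 0,"twist": 0,"hand": 0},{"tx": 0,"ty": 0,"tz": 0,"twist": 0,"hand": 0},{"tx": 0,"ty": 0,"tz": 0,"twist": 0,"hand": 0},{"tx": 0,"ty": 0,"tz": 0,"twist": 0,"hand": 0}]' --grip_force 3.5

```text
t: 41.8
tool_pos: [0.5497, -0.0294, 0.1967]
ee_rot: [-0.363, 0.599, 0.62, 0.353]
ft_force: [0.7, 0.3, 5.1]
opening: 0.01
finger_force: 3.5
```

```bash
python3 bp.py f8
```

```text
t 41.8 tcp [ 0.5497 -0.0294  0.1967] R [[-0.018, 0.999, -0.027], [0.486, 0.032, 0.873], [0.874, 0.003, -0.487]] j [-0.34  0.55  0.12 -0.96 -1.66 -2.58] F [0.7 0.3 5.1] op 0.01
ff 3.500232899893092
board_center [[], [([213.0, 334.0], 0.74), ([213.0, 305.0], 0.64)]]
board_hole [[([214.0, 291.0], 0.61)], [([210.0, 311.0], 0.92)]]
    [0.5493 0.002  0.2181] 0.0041
board_side_a [[([260.0, 292.0], 0.75), ([226.0, 288.0], 0.65)], [([208.0, 332.0], 0.81), ([210.0, 272.0], 0.67)]]
    [ 0.5544 -0.0548  0.1153] 0.0034
    [ 0.5658  0.0937 -0.0123] 0.0083
    [ 0.5456 -0.0428  0.2144] 0.0061
    [0.5543 0.0892 0.1172] 0.0037
```

Call:
move_arm --targets '[{"tx": 0,"ty": 0,"tz": 0,"twist": 0,"hand": 0},{"tx": 0,"ty": 0,"tz": 0,"twist": 0,"hand": 0},{"tx": 40,"ty": 0,"tz": -22,"twist": 0,"hand": 0},{"tx": 90,"ty": 0,"tz": -50,"twist": 0,"hand": 0},{"tx": 134,"ty": 0,"tz": -74,"twist": 0,"hand": 0},{"tx": 175,"ty": -35,"tz": 0,"twist": 0,"hand": 0},{"tx": 248,"ty": -96,"tz": 150,"twist": 0,"hand": 0},{"tx": 248,"ty": -96,"tz": 150,"twist": 0,"hand": 0},{"tx": 248,"ty": -96,"tz": 150,"twist": 0,"hand": 0},{"tx": 248,"ty": -96,"tz": 150,"twist": 0,"hand": 0},{"tx": 248,"ty": -96,"tz": 150,"twist": 0,"hand": 0}]' --grip_force 55

```text
t: 43.58
tool_pos: [0.4441, 0.2196, 0.338]
ee_rot: [-0.364, 0.6, 0.62, 0.351]
ft_force: [0.5, 0.2, -2.1]
opening: 0.0097
finger_force: 55.0
```

```bash
cat > hk.py <<'E'
from path import *
s=st()
cs={n:env.capture(n) for n in('side','top','wrist')}
for k in ['board_hole','board_center','hook_tip','hook_seat']:
    o=[]
    for n,c in cs.items():
        f=env.spot_point(c,k)
        if f: print(k,n,[(np.round(x['pixel'],1).tolist(),round(x['score'],2)) for x in f[:2]]); o.append((n,c,f[0]['pixel']))
    for i in range(len(o)):
        for j in range(i): x,e=tri([o[i][1:],o[j][1:]]); print('   ',o[j][0],o[i][0],np.round(x,4),round(e,4))
E
python3 hk.py
```

```text
t 43.58 tcp [0.4441 0.2196 0.338 ] R [[-0.016, 0.999, -0.03], [0.488, 0.034, 0.872], [0.872, -0.0, -0.489]] j [ 0.06  0.13 -0.1  -1.08 -1.43 -2.95] F [ 0.5  0.2 -2.1] op 0.0097
board_hole top [([258.3, 175.2], 0.57)]
board_hole wrist [([199.8, 275.0], 0.69)]
    top wrist [0.4437 0.2559 0.3508] 0.0013
board_center side [([148.9, 241.2], 0.6), ([224.4, 205.7], 0.17)]
board_center top [([258.0, 187.1], 0.86)]
    side top [0.4401 0.2527 0.279 ] 0.0003
hook_tip side [([147.6, 241.4], 0.58)]
hook_tip top [([230.5, 174.8], 0.77)]
hook_tip wrist [([232.7, 348.0], 0.89)]
    side top [0.4681 0.2843 0.2668] 0.0269
    side wrist [0.469  0.2595 0.2961] 0.0321
    top wrist [0.4972 0.2711 0.3046] 0.0021
hook_seat side [([137.3, 273.4], 0.66), ([174.6, 237.3], 0.38)]
hook_seat top [([209.2, 170.8], 0.56)]
hook_seat wrist [([235.7, 387.1], 0.84)]
    side top [0.5361 0.2841 0.2969] 0.001
    side wrist [0.5322 0.2714 0.3016] 0.002
    top wrist [0.5386 0.2883 0.2813] 0.0009
```

Call:
move_arm --targets '[{"tx": -20,"ty": 10,"tz": 12,"twist": 0,"hand": 0},{"tx": -41,"ty": 18,"tz": 25,"twist": 0,"hand": 0},{"tx": -41,"ty": 23,"tz": 26,"twist": 0,"hand": 0},{"tx": -41,"ty": 23,"tz": 26,"twist": 0,"hand": 0}]'

```text
t: 44.82
tool_pos: [0.4687, 0.2229, 0.2912]
ee_rot: [-0.363, 0.599, 0.62, 0.353]
ft_force: [-0.5, 0.1, -1.6]
opening: 0.0096
finger_force: 55.0
```

```bash
python3 hk.py
```

```text
t 44.83 tcp [0.4687 0.2229 0.2912] R [[-0.017, 0.999, -0.027], [0.487, 0.032, 0.873], [0.873, 0.002, -0.487]] j [ 0.06  0.22 -0.12 -1.09 -1.39 -2.86] F [-0.5  0.1 -1.6] op 0.0096
board_hole top [([244.0, 184.6], 0.62), ([295.8, 207.1], 0.34)]
board_hole wrist [([197.3, 276.1], 0.64)]
    top wrist [0.4682 0.2482 0.3178] 0.002
board_center side [([162.5, 248.6], 0.62)]
board_center top [([243.0, 186.7], 0.82), ([241.2, 219.3], 0.28)]
    side top [0.4644 0.269  0.2251] 0.004
hook_tip side [([368.2, 283.0], 0.57)]
hook_tip top [([227.9, 173.9], 0.79)]
hook_tip wrist [([187.8, 325.0], 0.73)]
    side top [ 0.5727  0.7795 -1.4415] 0.0775
    side wrist [ 0.2291 -1.6713  1.9343] 0.0833
    top wrist [0.4995 0.2747 0.3033] 0.0009
hook_seat side [([156.2, 250.7], 0.15)]
hook_seat top [([209.8, 172.1], 0.6)]
hook_seat wrist [([197.8, 376.8], 0.74)]
    side top [0.5038 0.3023 0.2299] 0.0353
    side wrist [0.4924 0.2255 0.3017] 0.0405
    top wrist [0.5375 0.2834 0.2884] 0.0013
```

```bash
python3 -c "
from path import *
s=env.sense(); w=env.capture('wrist')
t=np.array(s['tool_pos'])
for px in ((197.3,276.1),(199.8,275.0)):
    o,d=ray(w,px)
    for x in (t[0]-.003,t[0]+.002): print(px,np.round(o+d*(x-o[0])/d[0]-t,4))
print('cam',np.round(o-t,3),np.round(d,3))
for X in ((.498,.273,.300),(.5386,.2875,.285)): print(X,np.round(proj(w,X),1))
v=w['color']; 
m=v[150:260,230:420].astype(int)
cv2.imwrite('pics/wz.png',cv2.resize(v[150:260,230:420,::-1],None,fx=4,fy=4))
# dark/bright hole: wood mask and its non-wood component near hole
hsv=cv2.cvtColor(v,cv2.COLOR_RGB2HSV); wood=((hsv[...,0]>8)&(hsv[...,0]<25)&(hsv[...,1]>60)&(hsv[...,2]>120)).astype(np.uint8)
print([''.join('#' if a else '.' for a in r[::2]) for r in wood[170:226:4,235:320]])
"
```

```text
(197.3, 276.1) [-0.003   0.0544 -0.0002]
(197.3, 276.1) [ 0.002  -0.103   0.1434]
(199.8, 275.0) [-0.003   0.0328  0.0174]
(199.8, 275.0) [ 0.002  -0.1032  0.1436]
cam [ 0.002 -0.105  0.145] [-0.027  0.733 -0.68 ]
(0.498, 0.273, 0.3) [191.8 324.3]
(0.5386, 0.2875, 0.285) [195.2 375.1]
['................##########.................', '................##########......#......##..', '................##########.................', '................#########..................', '................##########.................', '................##########....#..#..#......', '................##########..##.............', '................##########.#...............', '.................#########.................', '................#########..................', '................##########.................', '................##########.................', '................##########.................', '................##########...###..#..#.....']
```

```bash
python3 -c "
from path import *
s=env.sense(); c=env.capture('top'); t=np.array(s['tool_pos'])
hsv=cv2.cvtColor(c['color'],cv2.COLOR_RGB2HSV)
m=((hsv[...,0]>10)&(hsv[...,0]<26)&(hsv[...,1]>50)&(hsv[...,2]>140)).astype(np.uint8)
for r in range(232,256,1): print(r,''.join('#' if a else '.' for a in m[r,140:225]))
V=np.array(c['view']); print('cam',np.round(-V[:3,:3].T@V[:3,3],3))
for z in (.313,.325,.335): 
    for y in (.3,.33): print(z,y,np.round(proj(c,(t[0]+.001,t[1]+y-.2229+0,z)),1))
for k,X in dict(tip=(.498,.273,.3),seat=(.5386,.2875,.285)).items(): print(k,np.round(proj(c,X),1))
"
```

```text
232 .....................................................................................
233 .....................................................................................
234 .....................................................................................
235 .....................................................................................
236 .....................................................................................
237 .....................................................................................
238 .....................................................................................
239 .....................................................................................
240 .....................................................................................
241 .....................................................................................
242 .....................................................................................
243 ...####################################################################..............
244 ...#############
[... 567 characters left out ...]
..........................................
251 .....................................................................................
252 .....................................................................................
253 .....................................................................................
254 .....................................................................................
255 .....................................................................................
cam [0.501 0.054 1.037]
0.313 0.3 [243.6 159. ]
0.313 0.33 [243.2 143.9]
0.325 0.3 [243.9 156.9]
0.325 0.33 [243.4 141.6]
0.335 0.3 [244.  155.1]
0.335 0.33 [243.6 139.6]
tip [229.1 175.1]
seat [208.8 170.9]
```

Call:
move_arm --targets '[{"tx": 1.5,"ty": 10,"tz": 3,"twist": 0,"hand": 0},{"tx": 3,"ty": 20,"tz": 6.5,"twist": 0,"hand": 0},{"tx": 4.3,"ty": 29.6,"tz": 9.6,"twist": 0,"hand": 0},{"tx": 3,"ty": 35,"tz": 12.5,"twist": 0,"hand": 0},{"tx": 2,"ty": 39,"tz": 15,"twist": 0,"hand": 0}]'

```text
t: 46.3
tool_pos: [0.5057, 0.2388, 0.2824]
ee_rot: [-0.365, 0.6, 0.619, 0.35]
ft_force: [-2.6, 1.6, -7.0]
opening: 0.0098
finger_force: 55.0
```

```bash
python3 -c "
from path import *
s=st(); c=env.capture('top'); w=env.capture('wrist')
v=c['color'];print([round(float(x),1) for x in s['moment']])
for k in ('hook_tip','board_hole','hook_seat'):
    for n,i in (('top',c),('wrist',w)): print(k,n,[(np.round(x['pixel'],1).tolist(),round(x['score'],2)) for x in env.spot_point(i,k)[:1]])
print(np.round(proj(c,(.498,.273,.3)),1),np.round(proj(w,(.498,.273,.3)),1),np.round(proj(w,(.5386,.2875,.285)),1))
"
```

```text
t 46.3 tcp [0.5057 0.2388 0.2824] R [[-0.012, 0.999, -0.032], [0.488, 0.034, 0.872], [0.873, -0.005, -0.488]] j [ 0.09  0.28 -0.05 -1.1  -1.37 -2.88] F [-2.6  1.6 -7. ] op 0.0098
[-3.7, 0.2, 0.9]
hook_tip top [([230.1, 170.7], 0.91)]
hook_tip wrist []
board_hole top [([226.6, 177.5], 0.6)]
board_hole wrist [([197.0, 275.1], 0.56)]
hook_seat top [([211.4, 168.2], 0.8)]
hook_seat wrist [([200.1, 326.5], 0.79)]
[229.1 175.1] [197.7 266.8] [200.6 327.3]
```

```bash
python3 -c "
from path import *
s=st();print(np.round(s['moment'],2)); c=env.capture('top'); s=st(); print(np.round(s['moment'],2))
v=c['color']; hsv=cv2.cvtColor(v,cv2.COLOR_RGB2HSV)
m=((hsv[...,0]>10)&(hsv[...,0]<26)&(hsv[...,1]>50)&(hsv[...,2]>140))
g=hsv[...,1]<60
for r in range(200,242): print(r,''.join('#' if m[r,k] else ('o' if g[r,k] else '.') for k in range(130,225)))
"; date
```

```text
t 46.7 tcp [0.5063 0.2389 0.2821] R [[-0.012, 1.0, -0.029], [0.488, 0.031, 0.872], [0.873, -0.004, -0.488]] j [ 0.09  0.28 -0.05 -1.1  -1.37 -2.88] F [  0.6   8.1 -12.2] op 0.0101
[-4.58 -0.37 -0.24]
t 46.75 tcp [0.5063 0.2389 0.2822] R [[-0.012, 1.0, -0.029], [0.488, 0.031, 0.872], [0.873, -0.004, -0.488]] j [ 0.09  0.28 -0.05 -1.1  -1.37 -2.88] F [  0.5   8.5 -12.4] op 0.0097
[-4.55 -0.4  -0.18]
200 ...................................oooooooooooooooooooooooooooooooooooooooooooooooooooooooo....
201 .......................................oooo..oooooooooooooooooooooooooooooooooooooooooooooo....
202 .......................................ooo.......oooooooooooooooooooooooooooooooooooooooooo....
203 .......................................oooo.......oooooooooooooooooooooooooooooooooo......o....
204 .......................................oooo.......ooooooooooooooooooooooooooooooooo............
205 ........................................ooo.......ooooooooooooooooooooooooooooooooo......o.....
206 ........................................ooo.......oooooooooooooooooooooooooooooooooooooooooo...
[... 2829 characters left out ...]
.........................................................oooooooooooo..
236 ..................................................................................ooooooooooo..
237 ..................................................................................ooooooooooo..
238 ...........................oo.ooooo...............................................ooooooooooo..
239 ..oooooooooooooooooooooooooooooooooooo............................................ooooooooooo..
240 oooooooooooooooooooooooooooooooooooooo...........................................oooooooooooo..
241 oooooooooooooooooooooooooooooooooooooo...........................................oooooooooooo..
Mon Nov 30 18:34:06 UTC 2026
```

Call:
move_arm --targets '[{"tx": -3,"ty": 0,"tz": 5,"twist": 0,"hand": 0},{"tx": -6.5,"ty": 0,"tz": 10,"twist": 0,"hand": 0},{"tx": -6.5,"ty": 0,"tz": 10,"twist": 0,"hand": 0}]'

```text
t: 47.12
tool_pos: [0.5067, 0.2437, 0.2744]
ee_rot: [-0.364, 0.6, 0.619, 0.353]
ft_force: [-0.2, -0.2, -1.9]
opening: 0.0099
finger_force: 55.0
```

Call:
move_arm --targets '[{"tx": -2,"ty": 4,"tz": 2,"twist": 0,"hand": 0},{"tx": -3.5,"ty": 7.5,"tz": 4,"twist": 0,"hand": 0},{"tx": -3.5,"ty": 7.5,"tz": 4,"twist": 0,"hand": 0}]'

```text
t: 47.5
tool_pos: [0.5142, 0.2457, 0.2692]
ee_rot: [-0.364, 0.6, 0.619, 0.352]
ft_force: [-0.9, -0.2, -2.8]
opening: 0.0092
finger_force: 55.0
```

```bash
python3 -c "
from path import *
s=st();print(np.round(s['moment'],2))"
```

```text
t 47.5 tcp [0.5142 0.2457 0.2692] R [[-0.016, 0.999, -0.028], [0.487, 0.032, 0.873], [0.873, 0.0, -0.487]] j [ 0.1   0.31 -0.04 -1.11 -1.35 -2.86] F [-0.9 -0.2 -2.8] op 0.0092
[-2.52 -0.17  0.02]
```

Call:
move_arm --targets '[{"tx": -1.2,"ty": 5,"tz": 2,"twist": 0,"hand": 0},{"tx": -2.4,"ty": 10.2,"tz": 3.9,"twist": 0,"hand": 0},{"tx": -4,"ty": 14,"tz": 5.9,"twist": 0,"hand": 0},{"tx": -5.8,"ty": 18.2,"tz": 7.9,"twist": 0,"hand": 0},{"tx": -5.8,"ty": 18.2,"tz": 7.9,"twist": 0,"hand": 0}]'

```text
t: 48.12
tool_pos: [0.5322, 0.2504, 0.26]
ee_rot: [-0.364, 0.6, 0.619, 0.352]
ft_force: [0.5, 0.4, -1.7]
opening: 0.0096
finger_force: 55.0
```

```bash
python3 -c "
from path import *
s=st();print(np.round(s['moment'],2))"
```

```text
t 48.12 tcp [0.5322 0.2504 0.26  ] R [[-0.016, 0.999, -0.028], [0.487, 0.032, 0.873], [0.873, -0.0, -0.487]] j [ 0.1   0.35 -0.01 -1.11 -1.34 -2.85] F [ 0.5  0.4 -1.7] op 0.0096
[-2.54 -0.28  0.01]
```

Call:
move_arm --targets '[{"tx": -1.7,"ty": 0,"tz": 1,"twist": 0,"hand": 0},{"tx": -3.5,"ty": 0,"tz": 2,"twist": 0,"hand": 0},{"tx": -3.5,"ty": 0,"tz": 2,"twist": 0,"hand": 0}]'

```text
t: 48.5
tool_pos: [0.532, 0.2505, 0.257]
ee_rot: [-0.364, 0.599, 0.62, 0.353]
ft_force: [0.0, 1.1, 0.2]
opening: 0.0096
finger_force: 55.0
```

```bash
python3 -c "
from path import *
s=st();print(np.round(s['moment'],2))"
```

```text
t 48.5 tcp [0.532  0.2505 0.257 ] R [[-0.017, 0.999, -0.027], [0.486, 0.032, 0.873], [0.874, 0.001, -0.486]] j [ 0.1   0.35 -0.02 -1.11 -1.34 -2.85] F [0.  1.1 0.2] op 0.0096
[-1.95 -0.09  0.06]
```

Call:
move_arm --targets '[{"tx": -1,"ty": 0,"tz": 0.6,"twist": 0,"hand": 0},{"tx": -1,"ty": 0,"tz": 0.6,"twist": 0,"hand": 0},{"tx": -1,"ty": 0,"tz": 0.6,"twist": 0,"hand": 0},{"tx": -1,"ty": 0,"tz": 0.6,"twist": 0,"hand": 0}]' --grip_force 3

```text
t: 49.0
tool_pos: [0.5322, 0.2508, 0.2558]
ee_rot: [-0.364, 0.6, 0.619, 0.353]
ft_force: [0.7, 2.2, 2.2]
opening: 0.0101
finger_force: 3.0
```

Call:
move_arm --targets '[{"tx": 0,"ty": 0,"tz": 0,"twist": 0,"hand": 20},{"tx": 0,"ty": 0,"tz": 0,"twist": 0,"hand": 36},{"tx": 0,"ty": 0,"tz": 0,"twist": 0,"hand": 45},{"tx": 0,"ty": 0,"tz": 0,"twist": 0,"hand": 45},{"tx": 0,"ty": 0,"tz": -10,"twist": 0,"hand": 45},{"tx": 0,"ty": 0,"tz": -30,"twist": 0,"hand": 45},{"tx": 0,"ty": 0,"tz": -70,"twist": 0,"hand": 45},{"tx": 0,"ty": 0,"tz": -120,"twist": 0,"hand": 45},{"tx": 0,"ty": 0,"tz": -160,"twist": 0,"hand": 45},{"tx": 0,"ty": 0,"tz": -160,"twist": 0,"hand": 45},{"tx": 0,"ty": 0,"tz": -160,"twist": 0,"hand": 45}]'

```text
t: 50.38
tool_pos: [0.5363, 0.1102, 0.3334]
ee_rot: [-0.363, 0.6, 0.619, 0.353]
ft_force: [0.4, -0.4, -0.3]
opening: 0.0451
finger_force: 0.0
```

```bash
python3 hk.py; sleep 0; python3 hk.py | grep -A3 board
```

```text
t 50.38 tcp [0.5363 0.1102 0.3334] R [[-0.016, 1.0, -0.027], [0.487, 0.031, 0.873], [0.873, 0.001, -0.487]] j [-0.14  0.31  0.12 -1.04 -1.62 -2.89] F [ 0.4 -0.4 -0.3] op 0.0451
board_hole top [([210.6, 176.3], 0.79)]
board_hole wrist [([163.1, 278.5], 0.82)]
    top wrist [0.5336 0.2772 0.2817] 0.0017
board_center side [([170.8, 273.7], 0.82)]
board_center top [([215.5, 186.1], 0.71)]
    side top [0.5327 0.282  0.1868] 0.0037
hook_tip top [([226.6, 173.2], 0.86)]
hook_tip wrist [([146.5, 247.9], 0.79)]
    top wrist [0.5014 0.2757 0.3033] 0.0015
hook_seat top [([210.5, 169.1], 0.86)]
hook_seat wrist [([156.1, 285.1], 0.56), ([165.1, 279.6], 0.27)]
    top wrist [0.5371 0.2928 0.2799] 0.0019
board_hole top [([213.4, 175.2], 0.66)]
board_hole wrist [([163.3, 276.6], 0.89)]
    top wrist [0.53   0.2802 0.279 ] 0.0003
board_center side [([168.2, 272.4], 0.66)]
board_center top [([215.1, 183.9], 0.66), ([260.6, 139.9], 0.59)]
    side top [0.5311 0.2854 0.194 ] 0.0016
hook_tip side [([228.7, 204.6], 0.27)]
hook_tip top [([229.1, 171.9], 0.7)]
```

Call:
move_arm --targets '[{"tx": 0,"ty": 0,"tz": -60,"twist": 0,"hand": 45},{"tx": 0,"ty": 0,"tz": -60,"twist": 0,"hand": 45},{"tx": 0,"ty": 0,"tz": -60,"twist": 0,"hand": 45},{"tx": 0,"ty": 0,"tz": -60,"twist": 0,"hand": 45},{"tx": 0,"ty": 0,"tz": -60,"twist": 0,"hand": 45},{"tx": 0,"ty": 0,"tz": -60,"twist": 0,"hand": 45},{"tx": 0,"ty": 0,"tz": -60,"twist": 0,"hand": 45},{"tx": 0,"ty": 0,"tz": -60,"twist": 0,"hand": 45},{"tx": 0,"ty": 0,"tz": -60,"twist": 0,"hand": 45},{"tx": 0,"ty": 0,"tz": -60,"twist": 0,"hand": 45},{"tx": 0,"ty": 0,"tz": -60,"twist": 0,"hand": 45},{"tx": 0,"ty": 0,"tz": -60,"twist": 0,"hand": 45},{"tx": 0,"ty": 0,"tz": -60,"twist": 0,"hand": 45},{"tx": 0,"ty": 0,"tz": -60,"twist": 0,"hand": 45},{"tx": 0,"ty": 0,"tz": -60,"twist": 0,"hand": 45},{"tx": 0,"ty": 0,"tz": -60,"twist": 0,"hand": 45},{"tx": 0,"ty": 0,"tz": -60,"twist": 0,"hand": 45},{"tx": 0,"ty": 0,"tz": -60,"twist": 0,"hand": 45},{"tx": 0,"ty": 0,"tz": -60,"twist": 0,"hand": 45},{"tx": 0,"ty": 0,"tz": -60,"twist": 0,"hand": 45}]'

```text
t: 54.38
tool_pos: [0.5381, 0.0583, 0.3624]
ee_rot: [-0.364, 0.6, 0.619, 0.353]
ft_force: [-0.2, -0.3, 0.2]
opening: 0.045
finger_force: 0.0
```

```bash
python3 -c "
from path import *
ims=[]
for k in range(12):
    c=env.capture('top'); d=env.capture('side'); ims.append((c['color'].astype(int),d['color'].astype(int)))
for a,b in zip(ims,ims[1:]): print([int((np.abs(x-y).max(2)>25).sum()) for x,y in zip(a,b)],end=' ')
print(env.sense()['t']); print(int((np.abs(ims[0][1]-ims[-1][1]).max(2)>25).sum()))
for k in ['board_hole','board_center']:
    f=env.spot_point(c,k);g=env.spot_point(d,k)
    if f and g: print(k,tri([(c,f[0]['pixel']),(d,g[0]['pixel'])]))
"
```

```text
[6, 2] [0, 0] [0, 1] [0, 0] [0, 0] [0, 1] [0, 0] [0, 0] [0, 1] [0, 1] [0, 0] 55.575
0
board_center (array([ 0.75621456,  0.28470702, -0.39528815]), np.float64(0.25898932120735696))
```

The board shows no motion between frames and hangs clear of the gripper, so I'll hand it in.

```bash
python3 -c "
from rig import env
print(env.hand_in())"
```

```text
the job is handed in; nothing more can be done
None
```

The board hangs by its hole on the front hook, upright and with no movement seen in the last camera frames, the gripper is clear of it, and the job was handed in at about 55.6 s; the result was not reported back, and I did not re-measure the jam jar, grater, sugar bowl and plate, though no move was aimed near them.

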